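Make up two fitters' job trays from the bench stock

TASK

Make up the two foam-lined job trays: the green-lined one, for the window job, gets the red-handled screwdriver, the tape measure and one orange packer; the blue-lined one, for easing stiff hinges, gets the yellow-handled screwdriver and the red-capped spray can, standing up. Take the packer that sticks out at the bottom of the dispenser by drawing it straight out from under the others, which must stay stacked flat in the dispenser. Seat each thing fully down in its own cut-out in the foam.

Things in the scene. Friction and masses are not known exactly. Their poses are not given: they have to be found in the camera images.
- green_tray: Fixed tray 178x250, rim 22 high, black foam to z 16, cut-outs to green lining at z 4 (mm). Origin centre of underside, y lengthwise. Cut-outs, 6-8 oversize: red screwdriver at x -40, y 0, handle to +y (42 wide, y -12..106; shaft 22 wide, y -105..-12); tape measure 48x112 at (40, 58); packer 44x104 at (40, -60), long in y. Finger notches 84 (x) by 30 across handle (y 45), packer (y -88, -32).
- blue_tray: Fixed tray 178x250, rim 22 high, black foam to z 16, cut-outs to blue lining at z 4 (mm). Origin centre of underside, y lengthwise. Cut-outs, 6-8 oversize: yellow screwdriver at x -40, y 0, handle to +y (46 wide, y -3..115; shaft 22 wide, y -115..-3), with finger notches 84 (x) by 30 (y) across the handle at y 50; spray can, standing, 72x72 at (40, -60).
- dispenser: Grey steel packer magazine, fixed, 99 (x) x 38 (y) x 36 mm high (74 over its flat feet), open top, 3 mm floor. Origin centre of underside. Its slotted front faces its own -x, 49 mm from the origin. Three packers lie in it one on another, long in x. Only the bottom one passes the front slot (upper edge at z 15 mm); the cheeks hold back the others, which then drop 8 mm.
- packer: Bottom packer: flat orange plastic plate 90 (x) x 30 (y) x 8 mm, 30 g, a 10 mm slot in its +x half. Origin centre of underside. Its solid -x end sticks about 35 mm out of the dispenser's front, 3 mm above the bench: pinch it there from above across its width (y). It is free after some 57 mm along the dispenser's -x. Either way round in its cut-out, gripped as drawn.
- packer_top: Topmost of the three orange packers (90 x 30 x 8 mm), in the dispenser on the middle one. Origin centre of its underside, 19 mm above the dispenser's underside at the start, 11 mm once the bottom packer is out. It stays in the dispenser.
- red_screwdriver: Red-handled screwdriver, 196 mm long, lying on the bench. Origin: under the middle of its length, at bench height; y points along it to the handle's end. Handle 28 mm thick, y -6 to +98 mm; shaft 7 mm thick, to the tip at y -98. Grip across the handle at y +45, 15 mm above the underside.
- yellow_screwdriver: Yellow-handled screwdriver, 216 mm long, lying on the bench. Origin: under the middle of its length, at bench height; y points along it to the handle's end. Handle 32 mm thick, y +4 to +108 mm; shaft 7 mm thick, to the tip at y -108. Grip across the handle at y +50, 16 mm above the underside. (A green one at the back belongs to neither tray.)
- tape_measure: Yellow and black tape measure standing on edge, 34 (x) x 97 (y) x 68 mm high, 240 g. Origin: centre of the underside of these extents; the case, 30 mm thick (34 with clip), fills y -23 to +49 mm, a stub of blade reaches y -48. Grip the case across x at y +13, about 45 mm up. Either way round in its cut-out.
- spray_can: Spray can of lubricant, white with a red cap, standing, round, 58 mm across, 217 mm high. Origin: centre of the underside; z up. Nothing above is wider than the cap: grip it from above across the cap, about 175 mm up. Any way round in its cut-out.
Mind the look-alikes: they are no part of the job. Leave any purple look-alike of the spray_can alone.

How it is judged:
At the end, for the whole second after the job is handed in: Each thing released and at rest, upright or flat in its own cut-out: within 13 mm of its centre and 0.2 rad of its direction, at most 6 mm above the lining. The other two packers flat in the dispenser: the top one within 10 mm of its middle and 4 mm of its new height (x of red_screwdriver in the frame of green_tray between -0.053 and -0.027 m and y of red_screwdriver in the frame of green_tray between -0.013 and 0.013 m and z of each of red_screwdriver, tape_measure, packer in the frame of green_tray below 0.01 m and linear speed of each of red_screwdriver, tape_measure, packer, yellow_screwdriver, spray_can, packer_top below 0.02 m/s and angle between the y axis of each of red_screwdriver, tape_measure and the y axis of green_tray, either way round below 0.2 rad and x of tape_measure in the frame of green_tray between 0.027 and 0.053 m and y of tape_measure in the frame of green_tray between 0.045 and 0.071 m and angle between each of tape_measure, packer, spray_can's own z axis and vertical below 0.12 rad and x of packer in the frame of green_tray between 0.027 and 0.053 m and y of packer in the frame of green_tray between -0.073 and -0.047 m and angle between the x axis of packer and the y axis of green_tray, either way round below 0.2 rad and x of yellow_screwdriver in the frame of blue_tray between -0.053 and -0.027 m and y of yellow_screwdriver in the frame of blue_tray between -0.013 and 0.013 m and z of each of yellow_screwdriver, spray_can in the frame of blue_tray below 0.01 m and angle between the y axis of yellow_screwdriver and the y axis of blue_tray, either way round below 0.2 rad and x of spray_can in the frame of blue_tray between 0.027 and 0.053 m and y of spray_can in the frame of blue_tray between -0.073 and -0.047 m and x of packer_top in the frame of dispenser between -0.01 and 0.01 m and y of packer_top in the frame of dispenser between -0.01 and 0.01 m and z of packer_top in the frame of dispenser between 0.007 and 0.015 m and angle between packer_top's own z axis and vertical below 0.1 rad); the robot touches nothing.
It fails at once if the packers in the dispenser are spilled (the top one leaves it or tips up) (distance between packer_top and dispenser above 0.05 m or angle between packer_top's own z axis and vertical above 0.6 rad).
It fails at once if the spray can is knocked over (angle between spray_can's own z axis and vertical above 1 rad).
It also fails if it takes over 144 s, if anything falls off the work surface, if the arm or the gripper's body presses on something with over 40 N, if the wrist force passes 120 N, or if a joint passes its speed limit or range.

ROBOT

A 6-joint arm with a two-finger parallel gripper is mounted at the origin on a cart in front of the work surface, level with it; the furniture and walls round the work are solid. World frame = base frame: x ahead of the robot, y to its left, z up, the work surface at z = 0. Lengths are in m, angles in rad, forces in N, time in s.
With the tool pointing down it reaches from about 0.375 to 0.9 m from the base axis. Payload 3.1 kg.
Tool frame: the origin (TCP) lies on the centre line of the jaws, within the pads' length; the fingertips stand ahead of it and the grasp point (between the pads) lies 3 mm ahead of it (robot.tip_reach is the z of the fingertips in the tool frame, in m); z points along the fingers, y is the line along which they close (so a half turn about z gives the same grasp; the last joint's range is limited). The gripper opens to 87 mm and grips with 3 to 60 N. Pads are 19 mm wide; open, the fingers measure 117 mm over their backs; the gripper's body (75 mm by 190 mm) begins 51 mm behind the grasp point.
Start: joints at [-1.363, 0.527, 1.433, -0, 1.181, -0.178], TCP at [0.235, -0.579, 0.245] pointing down, gripper open.
Joint ranges: [-3.08, 3.08], [-0.75, 2.2], [0.22, 2.44], [-1.43, 4.57], [0, 2.65], [-2.85, 2.85]. Speed limits (rad/s): [2.79, 2.79, 3.14, 3.14, 3.14, 3.14].

INTERFACE

Orientations are given as a unit quaternion [x, y, z, w].
In Python, from rig import sensors, eyes, ticket, robot gives the robot as it stands.
- The arm moves only by the tool drive_tool, never from a script. Its argument "deltas" is a list that holds one entry, the list of rows, each a list of 6 numbers: the shift along the tool's x, y, z in mm, then the turn, a rotation vector about the tool's x, y, z in rad. A call has 1 to 8 rows; each row shifts and turns the commanded pose from where the row before left it, along the tool's axes as they then stand; what a row does not reach is not made up. A row lasts 1/12 s, in which the tool goes at most 41.7 mm and 7.16 degrees, less where a joint would pass 70% of its speed; a pose out of reach is approached as far as the arm can. A call is refused whole if a number of a shift passes 41.7 or a number of a turn 0.125, either way. A call with a gripper value outside its range is refused whole. "gripper" is the opening in per cent of the stroke, from 0 (shut) to 100 (fully open), set as the call begins (left out, the last holds). The fingers move at their own pace and stop on an object; "squeeze" is the grip in N (left out, the last holds). Time passes only in rows, so rows that do not move let the fingers close. It gives the time, the measured TCP pose, the force, the opening and the grip force at its end, in the units of the state.
- sensors.get_obs(): the state, without advancing time (a new reading comes with each control period).
- eyes.camera(name): name is "scene" or "top" or "wrist"; returns a dict with "img" (384x512x3 uint8, red, green, blue), "fov_y" (degrees; the focal length in pixels is half the picture's height over the tangent of half this angle, whatever the lens; pixels are square), "cx", "cy" (the principal point, pixels), "xyz" and "attitude" of the camera in the world; the wrist camera has in their place "hand_eye" (4x4, takes a point from camera to tool coordinates, whose origin is the TCP and whose axes are the flange's). Camera axes: x right, y up, looking along -z (the intrinsics and any distortion apply to the point x, -y, -z); pixel columns grow to the right and rows downward; lengths in m; the calibration is good to about 2 mm. A picture is of the moment at which its call begins: read the wrist's pose just before it. There is no depth.
- ticket.hand_in(): hands the job in; it is judged then, once.
The state is a dict: "time": time; "q": joint angles; "joint_velocities": joint speeds; "joint_torque": joint torques, N m; "position": TCP position; "tool_rot": TCP orientation; "ft_force": force on the tool from outside, world axes, zero at the start; "moment": the same for the moment, N m; "grip_width": finger opening in m; "grip_force": force on a finger pad.
Only numpy, scipy, OpenCV 4.12 (cv2) and the standard library are available. Lean on these libraries where they do the work, as an engineer would, in place of code of your own. Each camera call takes 0.05 s, during which the arm holds its last target. There are 200 camera calls.

## Working session

There is one attempt and no reset: what is moved stays moved. The work goes in short steps, Python scripts to look and compute and a tool call to move; the robot and the scene stay as the last step left them, time stands still between calls to the robot, and variables do not carry over. Pictures are saved under pics/ and viewed, at most 21 in all, crops included, and the job is handed in when it is done.

Besides the shell and the picture viewer there is one more tool, called after ">>>" as name([rows], argument=value, ...), one row to a line, values as JSON. drive_tool: Moves the arm, as the interface text tells. Its arguments: {"type":"object","properties":{"deltas":{"type":"array"},"gripper":{"type":"number"},"squeeze":{"type":"number"}},"required":["deltas"]}

```bash
ls; mkdir -p pics
python3 - <<'E'
from rig import sensors, eyes, robot
import cv2,json,numpy as np
for n in ("scene","top","wrist"):
    c=eyes.camera(n); cv2.imwrite(f"pics/{n}0.png",cv2.cvtColor(c["img"],cv2.COLOR_RGB2BGR))
    print(n,{k:v for k,v in c.items() if k!="img"})
print(sensors.get_obs()); print([a for a in dir(robot) if a[0]!='_'], robot.tip_reach)
E
```

```text
pics
scene {'fov_y': 51.64876572810117, 'cx': 258.0244836328562, 'cy': 195.14102572126518, 'xyz': array([-0.06720391,  0.62111947,  1.15621485]), 'attitude': array([-0.13964779,  0.30867733,  0.85804617, -0.38597094])}
top {'fov_y': 42.73791326085531, 'cx': 260.188752601233, 'cy': 185.31673950744502, 'xyz': array([0.325564  , 0.0102825 , 1.57584051]), 'attitude': array([-0.06548243,  0.06413963,  0.71159784, -0.69658214])}
wrist {'fov_y': 65.51727566385068, 'cx': 252.21912322536483, 'cy': 190.524975355429, 'hand_eye': array([[-1.48441342e-04,  9.55520157e-01,  2.94925767e-01,
         8.04331308e-02],
       [ 9.99999873e-01,  2.83609847e-04, -4.15540506e-04,
        -4.13854950e-04],
       [-4.80701181e-04,  2.94925668e-01, -9.55520078e-01,
        -1.39069966e-01],
       [ 0.00000000e+00,  0.00000000e+00,  0.00000000e+00,
         1.00000000e+00]])}
{'time': 0.15, 'q': array([-1.36349621e+00,  5.28260959e-01,  1.43356592e+00, -1.19851898e-07,
        1.18139716e+00, -1.78496147e-01]), 'joint_velocities': array([ 3.60120627e-04, -1.96276493e-03, -4.63803760e-03, -6.57424030e-04,
       -5.42630085e-04, -3.34533947e-05]), 'joint_torque': array([ 4.68480557e-04, -4.40430593e+01, -1.76842940e+01,  6.33524638e-02,
        5.52784628e-02, -8.74899342e-05]), 'position': array([ 0.23510999, -0.5785501 ,  0.24380466]), 'tool_rot': array([ 9.81452443e-01,  1.91704034e-01, -1.18025773e-05, -8.15605523e-04]), 'ft_force': array([-0.55494232, -0.00121262, -0.16408167]), 'moment': array([0.01813167, 0.0305531 , 0.00714718]), 'grip_force': 0.0, 'grip_width': 0.0869218543598444}
['Unreachable', 'tip_reach'] 0.022
```

Run:
```python
import cv2
for n in ("scene","top"):
    i=cv2.imread(f"pics/{n}0.png"); cv2.imwrite(f"pics/{n}0b.png",cv2.resize(i,(800,600),interpolation=cv2.INTER_CUBIC))
```

```text
(no output)
```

View pics/top0b.png

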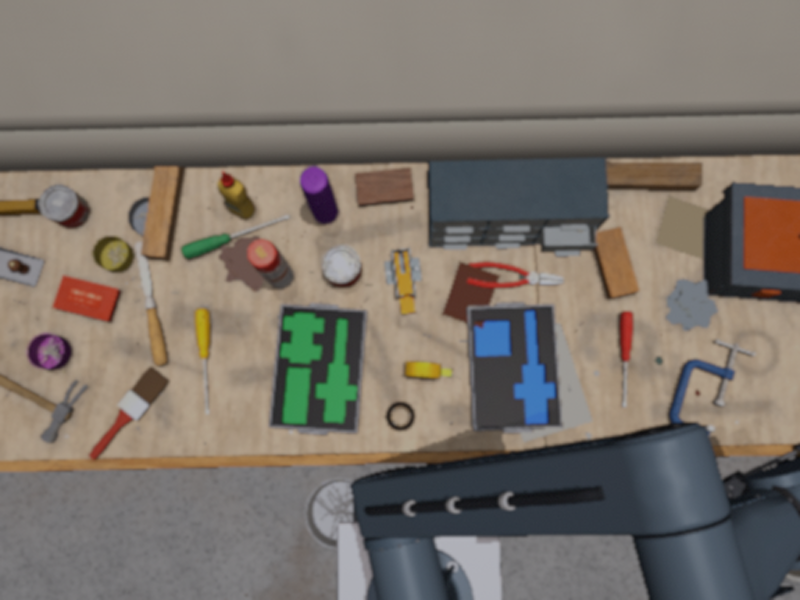

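View pics/scene0b.png

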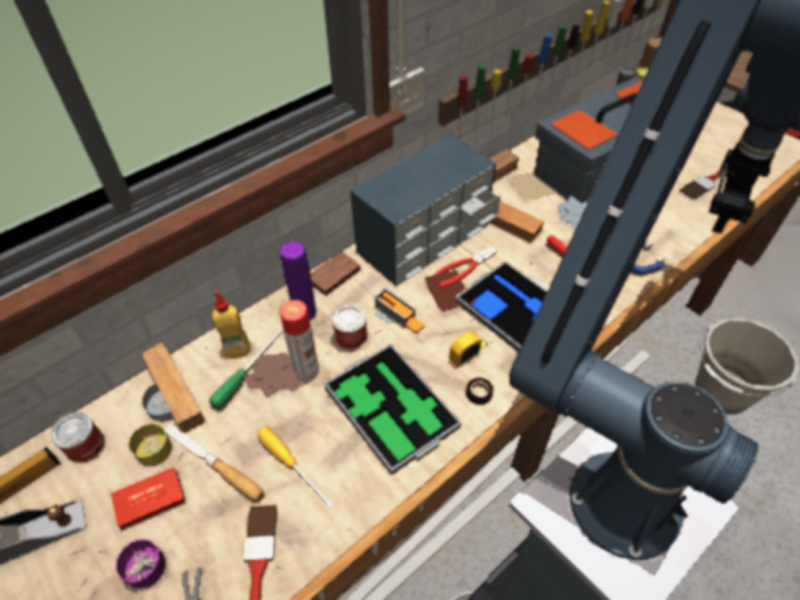

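The top view (800x600 px) shows these:
- **Green tray:** at (318,368), with tray +y pointing down the image.
- **Blue tray:** at (514,368), same direction.
- **Red screwdriver:** (626,335).
- **Yellow screwdriver:** (203,335). The green one at (230,235) isn't wanted.
- **Tape measure:** (427,370).
- **Dispenser:** (403,275), with its tongue at (407,305).
- **Red-capped can:** cap at (263,250). The purple one at (318,180) is the look-alike.

Next I'll write the helpers and get coarse poses.

```bash
cat > h.py <<'E'
from rig import sensors, eyes, robot
import cv2, numpy as np
from scipy.spatial.transform import Rotation as R
from scipy.optimize import minimize
np.set_printoptions(precision=4,suppress=True)
def snap(name,save=None):
    o=sensors.get_obs(); c=eyes.camera(name)
    T=np.eye(4)
    if name=="wrist":
        T[:3,:3]=R.from_quat(o["tool_rot"]).as_matrix(); T[:3,3]=o["position"]; T=T@c["hand_eye"]
    else: T[:3,:3]=R.from_quat(c["attitude"]).as_matrix(); T[:3,3]=c["xyz"]
    h,w=c["img"].shape[:2]
    c["T"]=T; c["f"]=h/2/np.tan(np.radians(c["fov_y"]/2))
    if save: cv2.imwrite(f"pics/{save}.png",cv2.cvtColor(c["img"],cv2.COLOR_RGB2BGR))
    return c
def proj(c,P):
    p=(np.atleast_2d(P)-c["T"][:3,3])@c["T"][:3,:3]
    return np.c_[c["cx"]-c["f"]*p[:,0]/p[:,2], c["cy"]+c["f"]*p[:,1]/p[:,2]]
def ray(c,uv,z):
    uv=np.atleast_2d(uv).astype(float)
    d=np.c_[(uv[:,0]-c["cx"])/c["f"],-(uv[:,1]-c["cy"])/c["f"],-np.ones(len(uv))]@c["T"][:3,:3].T
    o=c["T"][:3,3]; return o+d*((z-o[2])/d[:,2])[:,None]
def rect(x0,x1,y0,y1): return np.array([[x0,y0],[x1,y0],[x1,y1],[x0,y1]])
GREEN=[rect(-61,-19,-12,106),rect(-51,-29,-105,-12),rect(16,64,2,114),rect(18,62,-112,-8),rect(-82,2,30,60),rect(-2,82,-103,-73),rect(-2,82,-47,-17)]
BLUE=[rect(-63,-17,-3,115),rect(-51,-29,-115,-3),rect(-82,2,35,65),rect(4,76,-96,-24)]
def mask(c,col):
    hsv=cv2.cvtColor(c["img"],cv2.COLOR_RGB2HSV); H,S,V=[hsv[...,i].astype(int) for i in range(3)]
    lo,hi=dict(green=(50,75),blue=(98,122),yellow=(18,32),orange=(12,24),red=(-8,8))[col]
    H=np.where(H>170,H-180,H); return ((H>=lo)&(H<=hi)&(S>140)&(V>60)).astype(np.uint8)
def to3(xy,p,z): 
    ca,sa=np.cos(p[2]),np.sin(p[2]); xy=np.asarray(xy)/1000
    return np.c_[p[0]+ca*xy[:,0]-sa*xy[:,1],p[1]+sa*xy[:,0]+ca*xy[:,1],np.full(len(xy),z)]
def fit(c,rects,m,p0,zs=(.004,.016)):
    h,w=m.shape
    def ren(p):
        out=np.ones((h,w),np.uint8)
        for z in zs:
            t=np.zeros((h,w),np.uint8)
            for r in rects: cv2.fillConvexPoly(t,np.round(proj(c,to3(r,p,z))*16).astype(np.int32),1,cv2.LINE_8,4)
            out&=t
        return out
    def cost(q):
        p=np.array([q[0],q[1],q[2]*10]); a=cv2.GaussianBlur(ren(p).astype(np.float32),(5,5),0)
        return float(((a-mb)**2).sum()/mb.sum())
    mb=cv2.GaussianBlur(m.astype(np.float32),(5,5),0)
    q=np.array([p0[0],p0[1],p0[2]/10]); 
    for s in (.015,.005,.002):
        r=minimize(cost,q,method="Nelder-Mead",options=dict(initial_simplex=np.vstack([q]+[q+s*e for e in np.eye(3)]),xatol=1e-5,fatol=1e-6)); q=r.x
    return np.array([q[0],q[1],q[2]*10]),r.fun
def goto(xyz,yaw_y=None):
    """tool delta from now to xyz (TCP), tool down, tool y axis (closing) at world angle yaw_y mod pi"""
    o=sensors.get_obs(); Rt=R.from_quat(o["tool_rot"]).as_matrix()
    print("t %.2f"%o["time"],"pos",o["position"],"q",o["q"],"F",o["ft_force"],"w %.4f gf %.1f"%(o["grip_width"],o["grip_force"]))
    print("tool delta mm",(Rt.T@(np.array(xyz)-o["position"])*1000).round(1), "dist",np.linalg.norm(np.array(xyz)-o["position"])*1e3)
    if yaw_y is not None:
        # tool down: x axis (c,s), y axis = z cross x with z=-Z
        out=[]
        for k in (0,np.pi):
            a=yaw_y+k; y=np.array([np.cos(a),np.sin(a),0]); z=np.array([0,0,-1.]); G=np.c_[np.cross(y,z),y,z]
            print("  rotvec",R.from_matrix(Rt.T@G).as_rotvec())
E
cat > m0.py <<'E'
from h import *
c=snap("top")
k=.64
def P(u,v,z): return ray(c,[(u*k,v*k)],z)[0]
for n,col,rc,uv in (("green","green",GREEN,(318,368)),("blue","blue",BLUE,(514,368))):
    p=P(*uv,.01); m=mask(c,col); 
    mm=np.zeros_like(m); u,v=int(uv[0]*k),int(uv[1]*k); mm[v-50:v+50,u-40:u+40]=m[v-50:v+50,u-40:u+40]
    print(n,fit(c,rc,mm,[p[0],p[1],np.pi-1.6 if 0 else np.pi/2]))
for n,u,v,z in (("red end",627,313,.014),("red tip",625,405,.004),("yel end",202,310,.016),("yel tip",208,412,.004),("cap",263,250,.217),("tape a",406,370,.05),("tape b",440,372,.05),("disp tongue end",407,310,.011),("disp back",402,252,.03)):
    print(n,P(u,v,z))
E
python3 m0.py
```

```text
green (array([0.4589, 0.1952, 1.477 ]), np.float64(0.01988796330988407))
blue (array([ 0.4539, -0.2044,  1.5813]), np.float64(0.018233733251690865))
red end [ 0.5567 -0.4423  0.014 ]
red tip [ 0.37   -0.4274  0.004 ]
yel end [0.5815 0.4326 0.016 ]
yel tip [0.3738 0.4179 0.004 ]
cap [0.6568 0.27   0.217 ]
tape a [0.4465 0.0147 0.05  ]
tape b [ 0.4411 -0.0527  0.05  ]
disp tongue end [0.5732 0.0102 0.011 ]
disp back [0.6918 0.0179 0.03  ]
```

>>> drive_tool([
  [[37.5, -7, 0, 0, 0, 0], [37.5, -7, 0, 0, 0, 0], [37.5, -7, 0, 0, 0, 0], [37.5, -7, 0, 0, 0, 0], [37.5, -7, 0, 0, 0, 0], [37.5, -7, 0, 0, 0, 0], [37.5, -7, 0, 0, 0, 0], [0, 0, 0, 0, 0, 0.116]],
], gripper=70, squeeze=25)

```text
time: 0.87
position: [0.4654, -0.43, 0.2444]
tool_rot: [0.991, 0.137, 0.002, -0.001]
ft_force: [-0.5, -0.2, 0.1]
grip_width: 0.0609
grip_force: 0.0
```

>>> drive_tool([
  [[0, 0, 0, 0, 0, 0.116], [0, 0, 0, 0, 0, 0.116], [0, 0, 0, 0, 0, 0.116], [0, 0, 0, 0, 0, 0], [0, 0, 0, 0, 0, 0]],
])

```text
time: 1.28
position: [0.4599, -0.4347, 0.2443]
tool_rot: [0.999, -0.038, -0.0, -0.0]
ft_force: [-0.3, 0.3, -0.1]
grip_width: 0.0611
grip_force: 0.0
```

```bash
cat >> h.py <<'E'
def hull(c,profile,p):
    """outline mask of union of 3D boxes [(x0,x1,y0,y1,z0,z1)] mm"""
    m=np.zeros(c["img"].shape[:2],np.uint8)
    for b in profile:
        P=np.vstack([to3(rect(*b[:4]),p,z/1000) for z in b[4:]])
        cv2.fillConvexPoly(m,cv2.convexHull(np.round(proj(c,P)*16).astype(np.int32)),1,cv2.LINE_8,4)
    return m
def drv(c,col,y0,y1,r,box):
    """screwdriver handle axis from blob: handle y0..y1 mm, radius r; box=u0,u1,v0,v1"""
    m=mask(c,col); b=np.zeros_like(m); b[box[2]:box[3],box[0]:box[1]]=m[box[2]:box[3],box[0]:box[1]]
    n,l,st,_=cv2.connectedComponentsWithStats(b); k=1+np.argmax(st[1:,4]); v,u=np.nonzero(l==k)
    P=ray(c,np.c_[u,v],r/1000)[:,:2]
    C,(w,h),a=cv2.minAreaRect((P*1000).astype(np.float32)); 
    pts=cv2.boxPoints((C,(w,h),a)); e=[pts[1]-pts[0],pts[2]-pts[1]]; e=max(e,key=np.linalg.norm); 
    return np.array(C)/1000, sorted((w,h)), np.arctan2(e[1],e[0]), st[k]
E
python3 - <<'E'
from h import *
c=snap("wrist","w1")
goto([.508,-.4385,.2],np.pi/2-.08)
print(proj(c,[[.5567,-.4423,.014],[.37,-.4274,.004]]))
print(drv(c,"red",-6,98,14,(0,512,0,384)))
E
```

```text
t 1.33 pos [ 0.4599 -0.4348  0.2444] q [-0.9336  0.5386  1.4117  0.      1.1917  0.7126] F [-1.1803  0.133  -0.2017] w 0.0611 gf 0.0
tool delta mm [48.3  0.1 44.4] dist 65.56556780388256
  rotvec [-0.0004 -0.0005 -3.137 ]
  rotvec [-0.0003  0.0002  0.0045]
[[252.3889  83.3918]
 [251.7734 227.4423]]
(array([ 0.5075, -0.4351]), [25.338890075683594, 100.04962921142578], np.float32(-0.075290136), array([ 239,   83,   22,   85, 1579], dtype=int32))
```

View pics/w1.png

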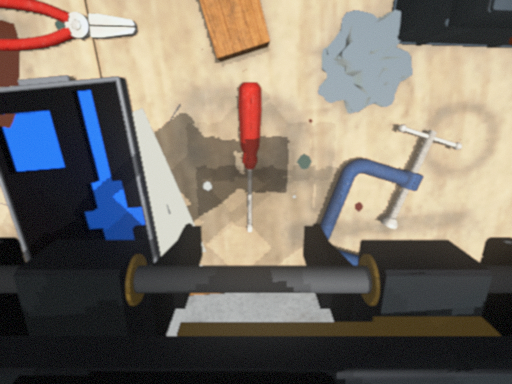

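>>> drive_tool([
  [[23.5, -1.6, 30, 0, 0, 0], [23.5, -1.6, 30, 0, 0, 0], [0, 0, 35, 0, 0, 0], [0, 0, 35, 0, 0, 0], [0, 0, 35, 0, 0, 0], [0, 0, 30, 0, 0, 0], [0, 0, 15, 0, 0, 0], [0, 0, 8, 0, 0, 0]],
])

```text
time: 2.0
position: [0.5058, -0.4342, 0.0236]
tool_rot: [0.999, -0.039, -0.002, -0.002]
ft_force: [-0.6, -0.1, 0.7]
grip_width: 0.0608
grip_force: 0.0
```

>>> drive_tool([
  [[0, 0, 0, 0, 0, 0], [0, 0, 0, 0, 0, 0], [0, 0, 0, 0, 0, 0], [0, 0, 0, 0, 0, 0], [0, 0, 0, 0, 0, 0]],
], gripper=0, squeeze=30)

```text
time: 2.42
position: [0.5079, -0.4362, 0.0285]
tool_rot: [0.999, -0.039, 0.001, 0.001]
ft_force: [-0.1, 0.3, -0.3]
grip_width: 0.0353
grip_force: 0.0
```

>>> drive_tool([
  [[0, 0, -10, 0, 0, 0], [0, 0, -30, 0, 0, 0], [0, 0, -35, 0, 0, 0], [0, 0, -35, 0, 0, 0], [0, 0, -35, 0, 0, 0], [0, 0, 0, 0, 0, 0]],
])

```text
time: 2.92
position: [0.5106, -0.4391, 0.1814]
tool_rot: [0.999, -0.039, 0.006, 0.006]
ft_force: [2.0, 0.0, 1.4]
grip_width: 0.0015
grip_force: 0.0
```

The fingers are slower than I allowed for (about 60 mm/s), so the lift came up empty. I'll reopen and re-measure.

>>> drive_tool([
  [[0, 0, 0, 0, 0, 0], [0, 0, 0, 0, 0, 0], [0, 0, 0, 0, 0, 0], [0, 0, 0, 0, 0, 0], [0, 0, 0, 0, 0, 0], [0, 0, 0, 0, 0, 0], [0, 0, 0, 0, 0, 0], [0, 0, 0, 0, 0, 0]],
], gripper=65)

```text
time: 3.58
position: [0.507, -0.4352, 0.171]
tool_rot: [0.999, -0.039, -0.0, -0.0]
ft_force: [-0.2, -0.2, -0.1]
grip_width: 0.0468
grip_force: 0.0
```

Run:
```python
from h import *
c=snap("wrist","w2")
r=drv(c,"red",-6,98,14,(0,512,0,384)); print(r)
goto([*r[0],.026],r[2]+np.pi/2)
```

```text
(array([ 0.5069, -0.4354]), [25.932907104492188, 101.96913146972656], np.float32(-0.06572426), array([ 239,  130,   27,   97, 2095], dtype=int32))
t 3.63 pos [ 0.5071 -0.4353  0.1712] q [-0.8763  0.6671  1.3816  0.      1.0934  0.7727] F [ 0.5059 -0.0602 -0.6704] w 0.0504 gf 0.0
tool delta mm [ -0.1   0.2 145.2] dist 145.17781771791275
  rotvec [0.0006 0.0006 3.1291]
  rotvec [-0.0004  0.0004 -0.0125]
```

>>> drive_tool([
  [[0, 0, 35, 0, 0, 0], [0, 0, 35, 0, 0, 0], [0, 0, 35, 0, 0, 0], [0, 0, 25, 0, 0, 0], [0, 0, 10, 0, 0, 0], [0, 0, 5, 0, 0, 0], [0, 0, 0, 0, 0, 0], [0, 0, 0, 0, 0, 0]],
], gripper=50)

```text
time: 4.3
position: [0.508, -0.4363, 0.028]
tool_rot: [0.999, -0.039, 0.001, 0.001]
ft_force: [-0.0, -0.3, 0.8]
grip_width: 0.0432
grip_force: 0.0
```

>>> drive_tool([
  [[0, 0, 0, 0, 0, 0], [0, 0, 0, 0, 0, 0], [0, 0, 0, 0, 0, 0], [0, 0, 0, 0, 0, 0], [0, 0, 0, 0, 0, 0], [0, 0, 0, 0, 0, 0], [0, 0, 0, 0, 0, 0], [0, 0, 0, 0, 0, 0]],
], gripper=0)

```text
time: 4.97
position: [0.5076, -0.4358, 0.0278]
tool_rot: [0.999, -0.039, 0.001, 0.001]
ft_force: [-0.5, 1.7, 5.8]
grip_width: 0.0246
grip_force: 30.0
```

>>> drive_tool([
  [[0, 0, -10, 0, 0, 0], [0, 0, -30, 0, 0, 0], [0, 0, -30, 0, 0, 0], [0, 0, -30, 0, 0, 0], [0, 0, -20, 0, 0, 0], [0, 0, 0, 0, 0, 0]],
])

```text
time: 5.47
position: [0.5092, -0.4377, 0.1522]
tool_rot: [0.999, -0.039, 0.003, 0.004]
ft_force: [0.5, -0.9, -0.6]
grip_width: 0.0242
grip_force: 29.9
```

>>> drive_tool([
  [[-9, -36.7, 0, 0, 0, 0], [-9, -36.7, 0, 0, 0, 0], [-9, -36.7, 0, 0, 0, 0], [-9, -36.7, 0, 0, 0, 0], [-9, -36.7, 0, 0, 0, 0], [-9, -36.7, 0, 0, 0, 0], [-9, -36.7, 0, 0, 0, 0], [-9, -36.7, 0, 0, 0, 0]],
])

```text
time: 6.13
position: [0.4568, -0.135, 0.1458]
tool_rot: [0.999, -0.039, -0.001, -0.0]
ft_force: [1.1, -0.1, -0.9]
grip_width: 0.0242
grip_force: 29.9
```

>>> drive_tool([
  [[-9, -36.7, 0, 0, 0, 0], [-9, -36.7, 0, 0, 0, 0], [-9, -36.7, 0, 0, 0, 0], [-9, -36.7, 0, 0, 0, 0], [-9, -36.7, 0, 0, 0, 0], [-9, -36.7, 0, 0, 0, 0], [-9, -36.7, 0, 0, 0, 0], [-9, -36.7, 0, 0, 0, 0]],
])

```text
time: 6.8
position: [0.408, 0.1629, 0.1459]
tool_rot: [0.999, -0.039, -0.001, 0.0]
ft_force: [0.7, 0.8, -0.9]
grip_width: 0.0242
grip_force: 29.9
```

>>> drive_tool([
  [[0, 0, 0, 0, 0, -0.12], [0, 0, 0, 0, 0, -0.12], [0, 0, 0, 0, 0, -0.12], [0, 0, 0, 0, 0, -0.12], [0, 0, 0, 0, 0, -0.12], [0, 0, 0, 0, 0, -0.12], [0, 0, 0, 0, 0, -0.12], [0, 0, 0, 0, 0, -0.12]],
])

```text
time: 7.47
position: [0.4086, 0.1612, 0.1458]
tool_rot: [0.903, 0.429, -0.001, -0.0]
ft_force: [0.6, 0.4, -0.7]
grip_width: 0.0242
grip_force: 29.9
```

>>> drive_tool([
  [[0, 0, 0, 0, 0, -0.12], [0, 0, 0, 0, 0, -0.12], [0, 0, 0, 0, 0, -0.12], [0, 0, 0, 0, 0, -0.12], [0, 0, 0, 0, 0, -0.12], [0, 0, 0, 0, 0, -0.12], [0, 0, 0, 0, 0, -0.12], [0, 0, 0, 0, 0, -0.12]],
])

```text
time: 8.13
position: [0.4086, 0.1612, 0.1458]
tool_rot: [0.603, 0.798, -0.001, -0.001]
ft_force: [-0.7, -0.0, -0.5]
grip_width: 0.0244
grip_force: 29.9
```

>>> drive_tool([
  [[0, 0, 0, 0, 0, -0.12], [0, 0, 0, 0, 0, -0.12], [0, 0, 0, 0, 0, -0.12], [0, 0, 0, 0, 0, -0.12], [0, 0, 0, 0, 0, -0.12], [0, 0, 0, 0, 0, -0.12], [0, 0, 0, 0, 0, -0.12], [0, 0, 0, 0, 0, -0.12]],
])

```text
time: 8.8
position: [0.4086, 0.1612, 0.1458]
tool_rot: [0.166, 0.986, -0.0, -0.001]
ft_force: [0.2, 0.0, -0.4]
grip_width: 0.0246
grip_force: 29.9
```

>>> drive_tool([
  [[0, 0, 0, 0, 0, -0.12], [0, 0, 0, 0, 0, -0.12], [0, 0, 0, 0, 0, 0], [0, 0, 0, 0, 0, 0]],
])

```text
time: 9.13
position: [0.4088, 0.1612, 0.146]
tool_rot: [0.051, 0.999, -0.0, -0.001]
ft_force: [0.3, -0.1, -1.2]
grip_width: 0.0247
grip_force: 30.0
```

Run:
```python
from h import *
c=snap("wrist","w3")
m=mask(c,"green"); print(fit(c,GREEN,m,[.4589,.1952,1.477]))
goto([.4105,.16,.148],1.477)
```

```text
(array([0.4556, 0.195 , 1.4863]), np.float64(1.3672245740890503))
t 9.18 pos [0.4089 0.1612 0.1461] q [ 0.1203  0.4563  1.9813  0.      0.7052 -1.3478] F [-0.1253 -0.3283 -0.5075] w 0.0244 gf 30.0
tool delta mm [-1.7 -1.1 -1.9] dist 2.750542996267633
  rotvec [-0.0002 -0.0012 -0.0089]
  rotvec [-0.0019  0.0004  3.1327]
```

View pics/w3.png

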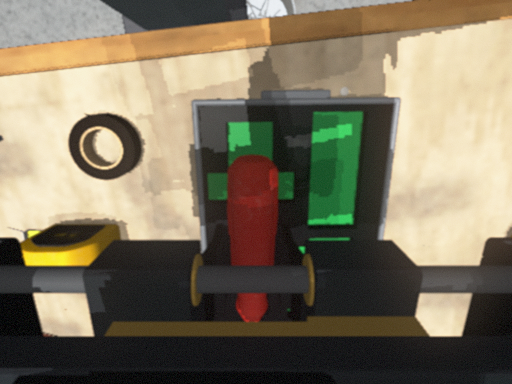

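The view shows the red handle gripped at col 253. The tray is beneath it: tape cut-out at cols 308-362, rows 112-225, and handle cut-out top at (250,122). I'll refit with the hidden part ignored.

```bash
python3 - <<'E'
s=open('h.py').read()
s=s.replace("zs=(.004,.016)):\n","zs=(.004,.016),ign=None):\n    W=1.0 if ign is None else 1.0-ign\n").replace("((a-mb)**2).sum()","(W*(a-mb)**2).sum()")
open('h.py','w').write(s)
E
cat > g.py <<'E'
from h import *
import sys
c=snap("wrist",sys.argv[1]); m=mask(c,"green"); ign=cv2.dilate(mask(c,"red"),np.ones((9,9)))
ign[232:]=1
p,e=fit(c,GREEN,m*(1-ign),[.4589,.1952,1.477],ign=ign); print(p,e)
cv2.imwrite("pics/dbg.png",m*255)
t=to3([(-40,45),(40,58),(40,-60)],p,0); print("handle,tape,packer",t[:,:2])
goto([*t[0,:2],.028],p[2])
E
python3 g.py w4
```

```text
[0.456  0.195  1.4811] 0.068550290343582
handle,tape,packer [[0.4076 0.1592]
 [0.4018 0.24  ]
 [0.5193 0.2295]]
t 9.23 pos [0.409  0.1612 0.1462] q [ 0.1203  0.4562  1.9811 -0.      0.7052 -1.3483] F [ 0.2172 -0.8384 -0.9805] w 0.0246 gf 30.0
tool delta mm [  1.2  -2.2 118.2] dist 118.25788402384079
  rotvec [-0.0002 -0.0009 -0.0125]
  rotvec [-0.0014  0.0003  3.129 ]
```

>>> drive_tool([
  [[2, -2.2, 20, 0, 0, -0.012], [0, 0, 30, 0, 0, 0], [0, 0, 25, 0, 0, 0], [0, 0, 15, 0, 0, 0], [0, 0, 10, 0, 0, 0], [0, 0, 8, 0, 0, 0], [0, 0, 3, 0, 0, 0], [0, 0, 0, 0, 0, 0]],
])

```text
time: 9.9
position: [0.4071, 0.1593, 0.035]
tool_rot: [0.044, 0.999, -0.0, -0.0]
ft_force: [-0.4, -0.3, -1.3]
grip_width: 0.0243
grip_force: 30.0
```

>>> drive_tool([
  [[0, 0, 2, 0, 0, 0], [0, 0, 1, 0, 0, 0], [0, 0, 0, 0, 0, 0], [0, 0, 0, 0, 0, 0], [0, 0, 0, 0, 0, 0], [0, 0, 0, 0, 0, 0], [0, 0, 0, 0, 0, 0], [0, 0, 0, 0, 0, 0]],
], gripper=47)

```text
time: 10.57
position: [0.4073, 0.1594, 0.0327]
tool_rot: [0.044, 0.999, 0.0, 0.0]
ft_force: [0.0, 1.1, -0.2]
grip_width: 0.0408
grip_force: 0.0
```

>>> drive_tool([
  [[0, 0, -15, 0, 0, 0], [0, 0, -25, 0, 0, 0], [0, 0, -35, 0, 0, 0], [0, 0, -35, 0, 0, 0], [0, 0, -35, 0, 0, 0], [0, 0, -30, 0, 0, 0], [-10, 0, 0, 0, 0, 0], [0, 0, 0, 0, 0, 0]],
])

```text
time: 11.23
position: [0.4201, 0.1586, 0.2095]
tool_rot: [0.044, 0.999, 0.001, 0.004]
ft_force: [-0.3, 0.1, -0.3]
grip_width: 0.0409
grip_force: 0.0
```

Run:
```python
from h import *
c=snap("wrist","w5"); m=mask(c,"green"); ign=cv2.dilate(mask(c,"red"),np.ones((9,9))); ign[235:]=1
print(fit(c,GREEN,m*(1-ign),[.456,.195,1.481],ign=ign))
goto([.44,-.02,.2],0)
c=snap("top"); cv2.imwrite("pics/t5.png",cv2.cvtColor(cv2.resize(c["img"][140:300,100:420],(800,400),interpolation=cv2.INTER_CUBIC),cv2.COLOR_RGB2BGR))
a=cv2.imread("pics/w5.png"); b=cv2.imread("pics/t5.png"); cv2.imwrite("pics/v5.png",np.vstack([cv2.resize(a[:250],(614,300)),cv2.resize(b,(614,300))]))
```

```text
(array([0.455 , 0.1951, 1.485 ]), np.float64(0.12162716872400517))
t 11.28 pos [0.4181 0.1584 0.208 ] q [ 0.1114  0.3477  1.9055 -0.      0.886  -1.3713] F [ 0.5344  0.1419 -0.3535] w 0.0411 gf 0.0
tool delta mm [ -37.5 -175.8    8. ] dist 179.96357289926877
  rotvec [0.0022 0.0016 1.4827]
  rotvec [-0.0017  0.0022 -1.6589]
```

View pics/v5.png

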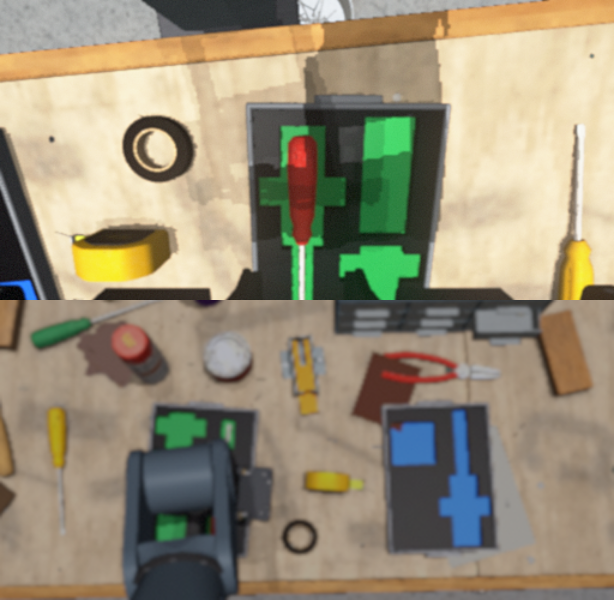

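The red driver is seated: shaft in its slot, handle in its cut-out. The tape measure is next; its yellow case is at about (120,250) in the upper picture.

>>> drive_tool([
  [[-7.5, -35, 0, 0, 0, 0], [-7.5, -35, 0, 0, 0, 0], [-7.5, -35, 0, 0, 0, 0], [-7.5, -35, 0, 0, 0, 0], [-7.5, -35, 0, 0, 0, 0], [0, 0, 0, 0, 0, 0.12], [0, 0, 0, 0, 0, 0.12], [0, 0, 0, 0, 0, 0.12]],
], gripper=80)

```text
time: 12.0
position: [0.4374, -0.0197, 0.2054]
tool_rot: [0.226, 0.974, 0.0, -0.003]
ft_force: [0.1, 0.0, -0.6]
grip_width: 0.0695
grip_force: 0.0
```

>>> drive_tool([
  [[0, 0, 0, 0, 0, 0.12], [0, 0, 0, 0, 0, 0.12], [0, 0, 0, 0, 0, 0.12], [0, 0, 0, 0, 0, 0.12], [0, 0, 0, 0, 0, 0.12], [0, 0, 0, 0, 0, 0.12], [0, 0, 0, 0, 0, 0.12], [0, 0, 0, 0, 0, 0.12]],
])

```text
time: 12.67
position: [0.4373, -0.0186, 0.2054]
tool_rot: [0.649, 0.76, -0.001, -0.003]
ft_force: [0.9, -0.4, 0.5]
grip_width: 0.0693
grip_force: 0.0
```

>>> drive_tool([
  [[0, 0, 0, 0, 0, 0.12], [0, 0, 0, 0, 0, 0.12], [0, 0, 0, 0, 0, 0], [0, 0, 0, 0, 0, 0], [0, 0, 0, 0, 0, 0]],
])

```text
time: 13.08
position: [0.4383, -0.0189, 0.2065]
tool_rot: [0.733, 0.68, -0.001, -0.001]
ft_force: [0.6, 1.2, 0.6]
grip_width: 0.0703
grip_force: 0.0
```

Run:
```python
from h import *
c=snap("wrist","w6")
goto([.444,-.02,.2],-.08)
m=mask(c,"yellow"); m[250:]=0
n,l,st,ce=cv2.connectedComponentsWithStats(m); print(st[1:][st[1:,4]>100])
a=cv2.imread("pics/w6.png"); cv2.imwrite("pics/w6b.png",cv2.resize(a[0:260],(800,406)))
```

```text
t 13.13 pos [ 0.4385 -0.019   0.2068] q [-0.2989  0.3414  1.9225  0.      0.8799 -0.2239] F [-0.3897  0.1821  0.7449] w 0.0696 gf 0.0
tool delta mm [-0.6  5.5  6.8] dist 8.769008580132462
  rotvec [-0.0021 -0.0005  0.005 ]
  rotvec [ 0.0007 -0.0033 -3.1366]
[[ 406  106   87   42 1785]
 [ 364  122   34   30  762]
 [ 244  138   32   78 2169]]
```

View pics/w6b.png

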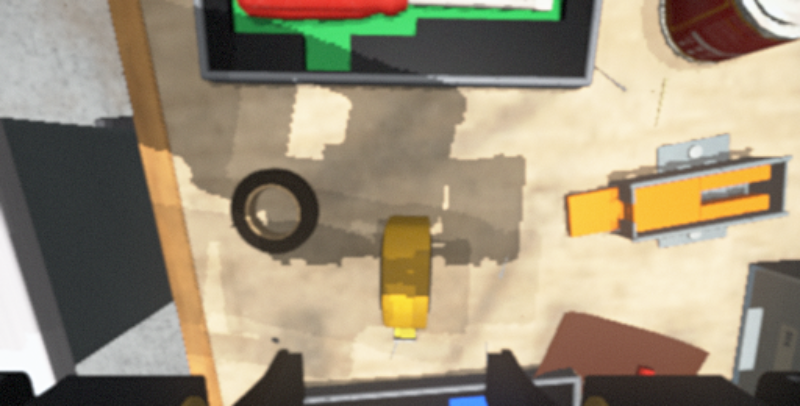

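The tape case spans cols 381-431 and rows 215-328 in this 1.56x crop, with the blade at (404,335). The dispenser is at (705,200), and its tongue end is at cols 566-630.

Run:
```python
from h import *
import pickle
c=snap("wrist","w6c"); k=1.5625
def P(u,v,z): return ray(c,[(u/k,v/k)],z)[0][:2]
for z in (.068,.05,.034): print(z,"L,R mid",P(384,272,z),P(431,272,z),"far",P(407,216,z),"near",P(405,328,z))
print("axis", np.subtract(P(384,230,.068),P(384,300,.068)))
for n,u,v,z in (("tongue L",566,195,.011),("tongue R",569,237,.011),("frontL",629,186,.036),("frontR",636,240,.036),("backL",786,157,.036),("backR",783,212,.036)): print(n,P(u,v,z))
```

```text
0.068 L,R mid [ 0.4321 -0.0065] [ 0.4608 -0.0086] far [0.4484 0.0265] near [ 0.4424 -0.044 ]
0.05 L,R mid [ 0.4313 -0.0109] [ 0.4619 -0.0132] far [0.4487 0.0242] near [ 0.4423 -0.0509]
0.034 L,R mid [ 0.4306 -0.0149] [ 0.4628 -0.0173] far [0.4489 0.0221] near [ 0.4422 -0.057 ]
axis [0.0036 0.0437]
tongue L [0.5618 0.0255]
tongue R [ 0.5649 -0.0045]
frontL [0.5934 0.0309]
frontR [ 0.6006 -0.0049]
backL [0.6914 0.0415]
backR [0.6953 0.0066]
```

>>> drive_tool([
  [[10.5, 6.2, 20, 0, 0, 0], [0, 0, 30, 0, 0, 0], [0, 0, 35, 0, 0, 0], [0, 0, 35, 0, 0, 0], [0, 0, 25, 0, 0, 0], [0, 0, 10, 0, 0, 0], [0, 0, 4, 0, 0, 0], [0, 0, 0, 0, 0, 0]],
])

```text
time: 13.85
position: [0.4457, -0.0091, 0.0476]
tool_rot: [0.734, 0.68, -0.001, -0.001]
ft_force: [0.5, 0.1, -0.3]
grip_width: 0.0696
grip_force: 0.0
```

>>> drive_tool([
  [[0, 0, 0, 0, 0, 0], [0, 0, 0, 0, 0, 0], [0, 0, 0, 0, 0, 0], [0, 0, 0, 0, 0, 0], [0, 0, 0, 0, 0, 0], [0, 0, 0, 0, 0, 0], [0, 0, 0, 0, 0, 0], [0, 0, 0, 0, 0, 0]],
], gripper=0, squeeze=30)

```text
time: 14.52
position: [0.4463, -0.0092, 0.0488]
tool_rot: [0.734, 0.679, 0.0, 0.0]
ft_force: [-0.5, 0.8, 1.9]
grip_width: 0.0304
grip_force: 30.0
```

>>> drive_tool([
  [[0, 0, 0, 0, 0, 0], [0, 0, 0, 0, 0, 0], [0, 0, 0, 0, 0, 0], [0, 0, 0, 0, 0, 0]],
])

```text
time: 14.85
position: [0.4464, -0.0092, 0.0488]
tool_rot: [0.734, 0.679, 0.0, 0.0]
ft_force: [0.4, 0.7, 4.7]
grip_width: 0.0299
grip_force: 30.1
```

>>> drive_tool([
  [[0, 0, -10, 0, 0, 0], [0, 0, -30, 0, 0, 0], [0, 0, -30, 0, 0, 0], [0, 0, -30, 0, 0, 0], [0, 0, 0, 0, 0, 0]],
])

```text
time: 15.27
position: [0.4485, -0.0097, 0.1522]
tool_rot: [0.734, 0.679, 0.002, 0.003]
ft_force: [1.5, 0.7, -2.5]
grip_width: 0.03
grip_force: 29.8
```

>>> drive_tool([
  [[35, -10.9, 0, 0, 0, 0], [35, -10.9, 0, 0, 0, 0], [35, -10.9, 0, 0, 0, 0], [35, -10.9, 0, 0, 0, 0], [35, -10.9, 0, 0, 0, 0], [35, -10.9, 0, 0, 0, 0], [35, -10.9, 0, 0, 0, 0], [0, 0, 0, 0, 0, -0.12]],
])

```text
time: 15.93
position: [0.3863, 0.2459, 0.1473]
tool_rot: [0.69, 0.724, -0.0, -0.001]
ft_force: [1.7, -1.0, -3.1]
grip_width: 0.03
grip_force: 29.8
```

>>> drive_tool([
  [[0, 0, 0, 0, 0, -0.12], [0, 0, 0, 0, 0, -0.12], [0, 0, 0, 0, 0, -0.12], [0, 0, 0, 0, 0, -0.12], [0, 0, 0, 0, 0, -0.12], [0, 0, 0, 0, 0, -0.12], [0, 0, 0, 0, 0, -0.12], [0, 0, 0, 0, 0, -0.12]],
])

```text
time: 16.6
position: [0.3878, 0.2406, 0.1471]
tool_rot: [0.277, 0.961, -0.001, -0.001]
ft_force: [-0.5, 1.0, -1.7]
grip_width: 0.0303
grip_force: 29.8
```

>>> drive_tool([
  [[0, 0, 0, 0, 0, -0.12], [0, 0, 0, 0, 0, -0.12], [0, 0, 0, 0, 0, -0.12], [0, 0, 0, 0, 0, -0.12], [0, 0, 0, 0, 0, 0], [0, 0, 0, 0, 0, 0], [0, 0, 0, 0, 0, 0]],
])

```text
time: 17.18
position: [0.3884, 0.2408, 0.1478]
tool_rot: [0.045, 0.999, -0.0, -0.001]
ft_force: [-0.8, -0.6, -1.8]
grip_width: 0.0301
grip_force: 29.8
```

Run:
```python
from h import *
c=snap("wrist","w7"); m=mask(c,"green"); ign=cv2.dilate(mask(c,"red")|mask(c,"yellow"),np.ones((11,11))); ign[200:]=1
print(fit(c,GREEN,m*(1-ign),[.456,.195,1.482],ign=ign))
goto([.3888,.2411,.052],1.482)
```

```text
(array([0.4563, 0.195 , 1.4795]), np.float64(0.049837577584198614))
t 17.23 pos [0.3885 0.2408 0.148 ] q [ 0.3096  0.4693  1.9377  0.      0.7358 -1.1713] F [ 0.4985  1.1276 -3.3879] w 0.0299 gf 29.8
tool delta mm [-0.4  0.3 96. ] dist 95.99898402541892
  rotvec [-0.0005 -0.0012 -0.0011]
  rotvec [-0.0019  0.0008  3.1405]
```

View pics/w7.png

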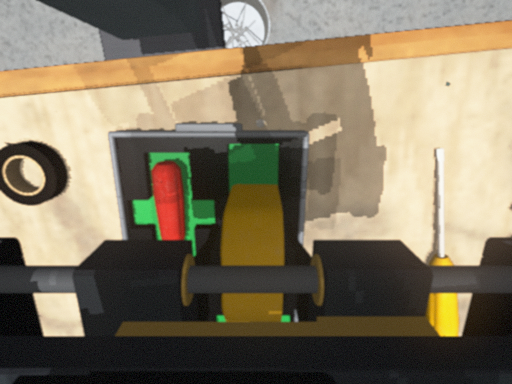

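The tape is above its cut-out and aligned, and the red driver is seated. I'll lower it now.

>>> drive_tool([
  [[-0.5, 0.3, 25, 0, 0, 0], [0, 0, 25, 0, 0, 0], [0, 0, 20, 0, 0, 0], [0, 0, 10, 0, 0, 0], [0, 0, 8, 0, 0, 0], [0, 0, 5, 0, 0, 0], [0, 0, 1.5, 0, 0, 0], [0, 0, 0, 0, 0, 0]],
])

```text
time: 17.9
position: [0.3896, 0.2413, 0.054]
tool_rot: [0.044, 0.999, 0.0, 0.0]
ft_force: [-0.3, 0.6, -2.2]
grip_width: 0.0301
grip_force: 29.8
```

>>> drive_tool([
  [[0, 0, 0, 0, 0, 0], [0, 0, 0, 0, 0, 0], [0, 0, 0, 0, 0, 0], [0, 0, 0, 0, 0, 0], [0, 0, 0, 0, 0, 0], [0, 0, 0, 0, 0, 0], [0, 0, 0, 0, 0, 0], [0, 0, -10, 0, 0, 0]],
], gripper=58)

```text
time: 18.57
position: [0.3887, 0.2409, 0.0632]
tool_rot: [0.044, 0.999, -0.0, -0.001]
ft_force: [0.4, 0.5, -1.2]
grip_width: 0.05
grip_force: 0.0
```

>>> drive_tool([
  [[0, 0, -25, 0, 0, 0], [0, 0, -35, 0, 0, 0], [0, 0, -35, 0, 0, 0], [0, 0, -35, 0, 0, 0], [0, 0, -20, 0, 0, 0], [0, 0, 0, 0, 0, -0.1], [0, 0, 0, 0, 0, 0], [0, 0, 0, 0, 0, 0]],
])

```text
time: 19.23
position: [0.389, 0.2411, 0.2141]
tool_rot: [-0.005, 1.0, -0.0, -0.0]
ft_force: [0.0, 0.3, -0.6]
grip_width: 0.0506
grip_force: 0.0
```

Run:
```python
from h import *
c=snap("wrist","w8")
goto([.57,.012,.2],1.685)
```

```text
t 19.28 pos [0.3887 0.241  0.2135] q [ 0.3098  0.3525  1.8732  0.      0.9176 -1.271 ] F [-0.8626 -0.0877  0.1693] w 0.0504 gf 0.0
tool delta mm [-179.  -230.8   13.3] dist 292.39300334667143
  rotvec [-0.0004 -0.0017 -0.1042]
  rotvec [-0.0025  0.0006  3.0374]
```

View pics/w8.png

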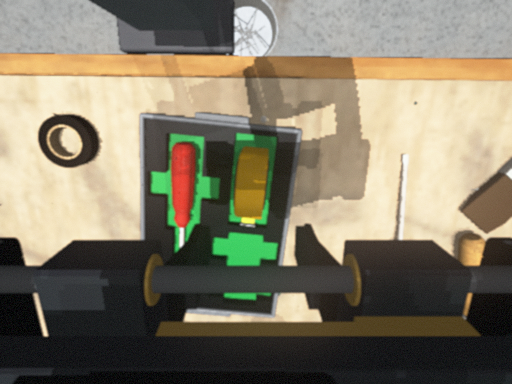

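The tape stands upright in its cut-out at (251,180). The packer is next.

>>> drive_tool([
  [[-22.4, -28.9, 0, 0, 0, 0], [-22.4, -28.9, 0, 0, 0, 0], [-22.4, -28.9, 0, 0, 0, 0], [-22.4, -28.9, 0, 0, 0, 0], [-22.4, -28.9, 0, 0, 0, 0], [-22.4, -28.9, 0, 0, 0, 0], [-22.4, -28.9, 0, 0, 0, 0], [-22.4, -28.9, 0, 0, 0, 0]],
], gripper=60)

```text
time: 19.95
position: [0.5714, 0.0107, 0.2123]
tool_rot: [-0.005, 1.0, 0.0, -0.002]
ft_force: [0.0, -0.1, -0.2]
grip_width: 0.052
grip_force: 0.0
```

>>> drive_tool([
  [[0, 0, 15, 0, 0, -0.104], [0, 0, 0, 0, 0, 0], [0, 0, 0, 0, 0, 0]],
])

```text
time: 20.2
position: [0.5694, 0.0124, 0.1967]
tool_rot: [-0.056, 0.998, 0.001, -0.003]
ft_force: [-1.6, 0.2, -1.2]
grip_width: 0.0528
grip_force: 0.0
```

Run:
```python
from h import *
c=snap("wrist","w9")
goto([.578,.0122,.024],1.685)
print(proj(c,[[.5634,.0105,.011],[.597,.013,.036],[.6933,.024,.036]]))
a=cv2.imread("pics/w9.png"); cv2.imwrite("pics/w9b.png",cv2.resize(a[100:260,170:340],(680,640)[:2],interpolation=cv2.INTER_CUBIC)[:600])
```

```text
t 20.25 pos [0.5697 0.0129 0.1976] q [-0.1736  0.5145  1.6173  0.0004  1.0146 -1.8579] F [ 0.4333  1.0147 -0.3157] w 0.0520 gf 0.0
tool delta mm [ -9.   -1.9 173.6] dist 173.81155133890013
  rotvec [ 0.0017 -0.0045 -0.0009]
  rotvec [-0.0071 -0.0027  3.1407]
[[250.7554 170.8733]
 [249.5462 206.9045]
 [249.9253 285.4842]]
```

View pics/w9b.png

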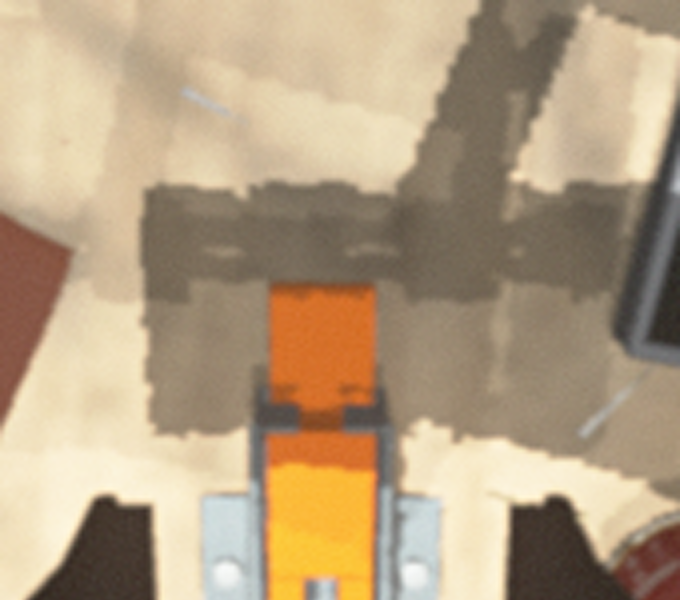

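The tongue centre is at u≈250.7 and its end at v≈172, in line with the tool. The steel front starts at about v 197.

>>> drive_tool([
  [[-8, -1.8, 20, 0, 0, 0], [0, 0, 35, 0, 0, 0], [0, 0, 35, 0, 0, 0], [0, 0, 35, 0, 0, 0], [0, 0, 25, 0, 0, 0], [0, 0, 12, 0, 0, 0], [0, 0, 7, 0, 0, 0], [0, 0, 3, 0, 0, 0]],
])

```text
time: 20.92
position: [0.5793, 0.0121, 0.0268]
tool_rot: [-0.058, 0.998, 0.0, -0.0]
ft_force: [0.1, 0.4, 0.3]
grip_width: 0.0526
grip_force: 0.0
```

>>> drive_tool([
  [[0, 0, 0, 0, 0, 0], [0, 0, 0, 0, 0, 0], [0, 0, 0, 0, 0, 0], [0, 0, 0, 0, 0, 0], [0, 0, 0, 0, 0, 0], [0, 0, 0, 0, 0, 0], [0, 0, 0, 0, 0, 0]],
], gripper=0, squeeze=25)

```text
time: 21.5
position: [0.5803, 0.0112, 0.028]
tool_rot: [-0.058, 0.998, -0.0, 0.001]
ft_force: [0.5, -0.6, 5.1]
grip_width: 0.0294
grip_force: 25.0
```

Run:
```python
from h import *
goto([.5773,.0121,.024],1.685)
```

```text
t 21.50 pos [0.5803 0.0112 0.028 ] q [-0.1731  0.7862  1.6874  0.      0.6661 -1.86  ] F [ 0.5058 -0.6139  5.15  ] w 0.0294 gf 25.0
tool delta mm [2.9 1.2 4. ] dist 5.057638459671784
  rotvec [-0.0005  0.0018  0.0018]
  rotvec [-0.0028 -0.0008 -3.1398]
```

>>> drive_tool([
  [[0, 0, 0, 0, 0, 0], [0, 0, 0, 0, 0, 0], [2, 1, 0, 0, 0, 0], [0, 0, 3, 0, 0, 0], [0, 0, 0, 0, 0, 0], [0, 0, 0, 0, 0, 0]],
], gripper=45)

```text
time: 22.0
position: [0.5771, 0.0122, 0.0235]
tool_rot: [-0.058, 0.998, 0.0, -0.001]
ft_force: [-0.2, -0.1, -0.2]
grip_width: 0.039
grip_force: 0.0
```

>>> drive_tool([
  [[0, 0, 0, 0, 0, 0], [0, 0, 0, 0, 0, 0], [0, 0, 0, 0, 0, 0], [0, 0, 0, 0, 0, 0], [0, 0, 0, 0, 0, 0], [0, 0, 0, 0, 0, 0]],
], gripper=0, squeeze=30)

```text
time: 22.5
position: [0.5776, 0.0121, 0.0241]
tool_rot: [-0.058, 0.998, -0.0, 0.0]
ft_force: [0.7, 0.1, -0.3]
grip_width: 0.0295
grip_force: 29.9
```

>>> drive_tool([
  [[5, 0, 0, 0, 0, 0], [8, 0, 0, 0, 0, 0], [10, 0, 0, 0, 0, 0], [10, 0, 0, 0, 0, 0], [10, 0, 0, 0, 0, 0], [10, 0, 0, 0, 0, 0], [10, 0, 0, 0, 0, 0], [10, 0, 0, 0, 0, 0]],
])

```text
time: 23.17
position: [0.5035, 0.0037, 0.0242]
tool_rot: [-0.058, 0.998, 0.0, -0.0]
ft_force: [-0.2, -0.3, 0.3]
grip_width: 0.0294
grip_force: 29.9
```

>>> drive_tool([
  [[10, 0, 0, 0, 0, 0], [5, 0, 0, 0, 0, 0], [0, 0, -10, 0, 0, 0], [0, 0, -30, 0, 0, 0], [0, 0, -30, 0, 0, 0], [0, 0, -30, 0, 0, 0], [0, 0, -20, 0, 0, 0], [0, 0, 0, 0, 0, 0]],
])

```text
time: 23.83
position: [0.4932, 0.0014, 0.1488]
tool_rot: [-0.058, 0.998, -0.001, 0.005]
ft_force: [0.2, 0.5, -0.1]
grip_width: 0.0295
grip_force: 29.9
```

Run:
```python
from h import *
p=[.4561,.195,1.481]
print(to3([(40,-60)],p,0)); goto([.516,.2295,.14],1.481)
c=snap("wrist","w10")
s=snap("top")
a=cv2.imread("pics/w10.png"); b=cv2.cvtColor(cv2.resize(s["img"][135:275,165:335],(512,422),interpolation=cv2.INTER_CUBIC),cv2.COLOR_RGB2BGR)
cv2.imwrite("pics/v10.png",cv2.resize(np.hstack([cv2.resize(a,(562,422)),b]),(800,314)))
```

```text
[[0.5194 0.2295 0.    ]]
t 23.83 pos [0.4932 0.0014 0.1488] q [-0.2241  0.5     1.8578  0.      0.7733 -1.9115] F [ 0.244   0.5294 -0.093 ] w 0.0295 gf 29.9
tool delta mm [-49.  223.9   8.5] dist 229.36313346680745
  rotvec [-0.0024  0.0102  0.2064]
  rotvec [-0.015  -0.0036 -2.9352]
```

View pics/v10.png

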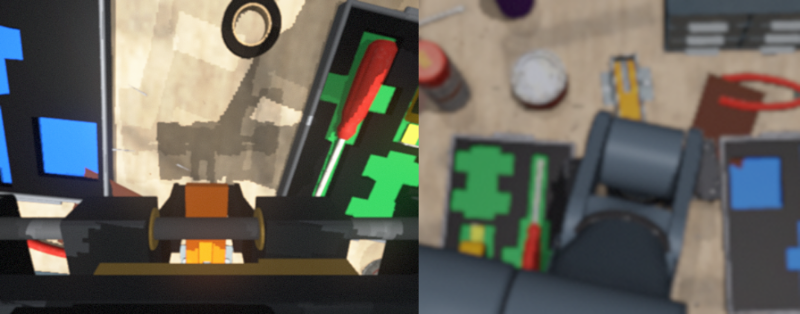

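The packer is out and held, and the other two are still in the dispenser. Carrying it over now.

>>> drive_tool([
  [[-3.2, 32.9, 0, 0, 0, 0], [-3.2, 32.9, 0, 0, 0, 0], [-3.2, 32.9, 0, 0, 0, 0], [-3.2, 32.9, 0, 0, 0, 0], [-3.2, 32.9, 0, 0, 0, 0], [-3.2, 32.9, 0, 0, 0, 0], [-3.2, 32.9, 0, 0, 0, 0], [0, 0, 0, 0, 0, 0.103]],
])

```text
time: 24.6
position: [0.4846, 0.2382, 0.1426]
tool_rot: [-0.008, 1.0, 0.001, -0.001]
ft_force: [1.0, -0.5, -0.4]
grip_width: 0.0294
grip_force: 29.9
```

>>> drive_tool([
  [[0, 0, 0, 0, 0, 0.103], [0, 0, 0, 0, 0, 0], [0, 0, 0, 0, 0, 0], [0, 0, 0, 0, 0, 0]],
])

```text
time: 24.93
position: [0.4851, 0.2328, 0.1431]
tool_rot: [0.044, 0.999, -0.0, -0.001]
ft_force: [-0.2, 0.2, 0.2]
grip_width: 0.0293
grip_force: 29.9
```

Run:
```python
from h import *
c=snap("wrist","w11"); m=mask(c,"green"); ign=cv2.dilate(mask(c,"red")|mask(c,"yellow")|mask(c,"orange"),np.ones((13,13))); ign[210:]=1
print(fit(c,GREEN,m*(1-ign),[.456,.195,1.482],ign=ign))
goto([.4889,.2322,.025],1.481)
```

```text
(array([0.4553, 0.1949, 1.4815]), np.float64(0.07569071703618116))
t 24.98 pos [0.4853 0.2328 0.1434] q [ 0.2395  0.5578  1.7428 -0.      0.8425 -1.2424] F [ 0.147   0.8225 -0.56  ] w 0.0298 gf 29.9
tool delta mm [ -3.7  -0.2 118.4] dist 118.46756665852003
  rotvec [-0.0005 -0.0014  0.0009]
  rotvec [ 0.0022 -0.0007 -3.1407]
```

View pics/w11.png

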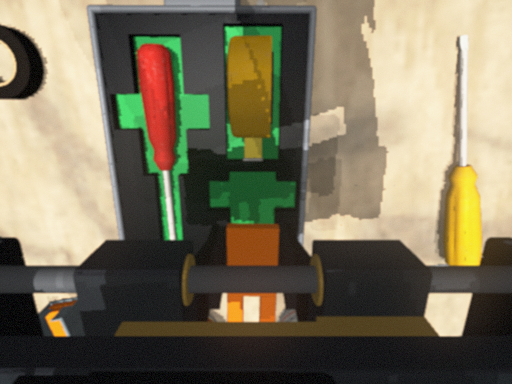

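>>> drive_tool([
  [[-3.2, 0, 25, 0, 0, 0], [0, 0, 30, 0, 0, 0], [0, 0, 30, 0, 0, 0], [0, 0, 15, 0, 0, 0], [0, 0, 8, 0, 0, 0], [0, 0, 6, 0, 0, 0], [0, 0, 2, 0, 0, 0], [0, 0, 0, 0, 0, 0]],
])

```text
time: 25.65
position: [0.4891, 0.2329, 0.0283]
tool_rot: [0.045, 0.999, 0.0, 0.0]
ft_force: [0.1, -0.0, -0.5]
grip_width: 0.0292
grip_force: 29.9
```

>>> drive_tool([
  [[0, 0, 2, 0, 0, 0], [0, 0, 0.5, 0, 0, 0], [0, 0, 0, 0, 0, 0], [0, 0, 0, 0, 0, 0], [0, 0, 0, 0, 0, 0], [0, 0, 0, 0, 0, 0], [0, 0, 0, 0, 0, 0]],
], gripper=46)

```text
time: 26.23
position: [0.4896, 0.2337, 0.0264]
tool_rot: [0.045, 0.999, 0.001, 0.001]
ft_force: [-0.8, 3.2, 6.4]
grip_width: 0.0394
grip_force: 3.0
```

>>> drive_tool([
  [[0, 0, -10, 0, 0, 0], [0, 0, -25, 0, 0, 0], [0, 0, -35, 0, 0, 0], [0, 0, -35, 0, 0, 0], [0, 0, -35, 0, 0, 0], [0, 0, -35, 0, 0, 0], [0, 0, 0, 0, 0, -0.08], [0, 0, 0, 0, 0, -0.08]],
])

```text
time: 26.9
position: [0.4899, 0.233, 0.2038]
tool_rot: [-0.037, 0.999, 0.0, 0.003]
ft_force: [-0.4, -0.3, -0.3]
grip_width: 0.0401
grip_force: 0.0
```

>>> drive_tool([
  [[-9, 32.5, 0, 0, 0, 0], [-9, 32.5, 0, 0, 0, 0], [-9, 32.5, 0, 0, 0, 0], [-9, 32.5, 0, 0, 0, 0], [-9, 32.5, 0, 0, 0, 0], [-9, 32.5, 0, 0, 0, 0], [0, 0, 0, 0, 0, 0], [0, 0, 0, 0, 0, 0]],
], gripper=65)

```text
time: 27.57
position: [0.5283, 0.4322, 0.2002]
tool_rot: [-0.036, 0.999, -0.001, -0.0]
ft_force: [0.1, 0.1, 0.2]
grip_width: 0.0565
grip_force: 0.0
```

Run:
```python
from h import *
c=snap("wrist","w12")
r=drv(c,"yellow",4,108,16,(60,460,20,330)); print(r)
goto([*r[0],.027],r[2]+np.pi/2)
s=snap("top")
a=cv2.imread("pics/w12.png"); b=cv2.cvtColor(cv2.resize(s["img"][135:285,165:335],(512,452),interpolation=cv2.INTER_CUBIC),cv2.COLOR_RGB2BGR)
cv2.imwrite("pics/v12.png",cv2.resize(np.hstack([cv2.resize(a,(602,452)),b]),(800,325)))
```

```text
(array([0.5323, 0.4323]), [29.874759674072266, 106.43451690673828], np.float32(0.05975202), array([ 239,  131,   27,   93, 2114], dtype=int32))
t 27.62 pos [0.5281 0.4308 0.2001] q [ 0.5211  0.6525  1.3191 -0.001   1.1724 -1.1208] F [-0.4548 -0.1813 -0.4382] w 0.0565 gf 0.0
tool delta mm [ -4.6   1.6 173.1] dist 173.12452244730522
  rotvec [-0.0019 -0.0017  0.0118]
  rotvec [ 0.0027 -0.003  -3.1298]
```

View pics/v12.png

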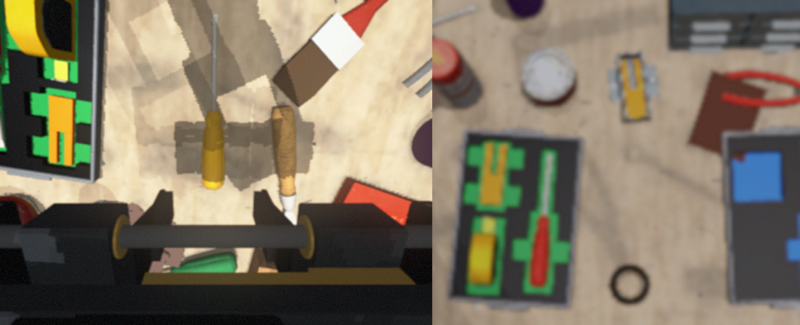

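Both trays look right so far, with the packer flat in its cut-out. In the wrist view the yellow handle is between the fingers at (213,150). I'll grip it.

>>> drive_tool([
  [[1.7, 1.3, 25, 0, 0, 0.012], [0, 0, 35, 0, 0, 0], [0, 0, 35, 0, 0, 0], [0, 0, 35, 0, 0, 0], [0, 0, 25, 0, 0, 0], [0, 0, 12, 0, 0, 0], [0, 0, 7, 0, 0, 0], [0, 0, 0, 0, 0, 0]],
])

```text
time: 28.33
position: [0.5269, 0.4312, 0.0258]
tool_rot: [-0.029, 1.0, -0.001, -0.001]
ft_force: [-0.1, 0.1, 0.7]
grip_width: 0.0566
grip_force: 0.0
```

>>> drive_tool([
  [[0, 0, 0, 0, 0, 0], [0, 0, 0, 0, 0, 0], [0, 0, 0, 0, 0, 0], [0, 0, 0, 0, 0, 0], [0, 0, 0, 0, 0, 0], [0, 0, 0, 0, 0, 0], [0, 0, 0, 0, 0, 0], [0, 0, 0, 0, 0, 0]],
], gripper=0, squeeze=30)

```text
time: 29.0
position: [0.5277, 0.4328, 0.0276]
tool_rot: [-0.029, 1.0, 0.0, 0.001]
ft_force: [-1.0, -0.9, 6.0]
grip_width: 0.0282
grip_force: 30.0
```

>>> drive_tool([
  [[0, 0, -10, 0, 0, 0], [0, 0, -30, 0, 0, 0], [0, 0, -30, 0, 0, 0], [0, 0, -30, 0, 0, 0], [0, 0, -20, 0, 0, 0], [0, 0, 0, 0, 0, 0]],
])

```text
time: 29.5
position: [0.5299, 0.4343, 0.1523]
tool_rot: [-0.029, 1.0, 0.002, 0.004]
ft_force: [1.0, -0.1, -0.4]
grip_width: 0.0282
grip_force: 30.0
```

>>> drive_tool([
  [[9.1, -37.2, 0, 0, 0, 0], [9.1, -37.2, 0, 0, 0, 0], [9.1, -37.2, 0, 0, 0, 0], [9.1, -37.2, 0, 0, 0, 0], [9.1, -37.2, 0, 0, 0, 0], [9.1, -37.2, 0, 0, 0, 0], [9.1, -37.2, 0, 0, 0, 0], [9.1, -37.2, 0, 0, 0, 0]],
])

```text
time: 30.17
position: [0.4703, 0.1296, 0.1457]
tool_rot: [-0.029, 1.0, -0.0, -0.001]
ft_force: [0.2, -1.0, 0.5]
grip_width: 0.028
grip_force: 30.0
```

>>> drive_tool([
  [[9.1, -37.2, 0, 0, 0, 0], [9.1, -37.2, 0, 0, 0, 0], [9.1, -37.2, 0, 0, 0, 0], [9.1, -37.2, 0, 0, 0, 0], [9.1, -37.2, 0, 0, 0, 0], [9.1, -37.2, 0, 0, 0, 0], [9.1, -37.2, 0, 0, 0, 0], [9.1, -37.2, 0, 0, 0, 0]],
])

```text
time: 30.83
position: [0.4152, -0.1714, 0.1458]
tool_rot: [-0.029, 1.0, 0.001, -0.001]
ft_force: [1.1, 0.2, -1.6]
grip_width: 0.0279
grip_force: 30.0
```

>>> drive_tool([
  [[9.1, -37.2, 0, 0, 0, 0], [9.1, -37.2, 0, 0, 0, 0], [0, 0, 0, 0, 0, 0.122], [0, 0, 0, 0, 0, 0.122], [0, 0, 0, 0, 0, 0.122], [0, 0, 0, 0, 0, 0.122], [0, 0, 0, 0, 0, 0.122], [0, 0, 0, 0, 0, 0.122]],
])

```text
time: 31.5
position: [0.402, -0.245, 0.1457]
tool_rot: [0.334, 0.943, 0.001, -0.001]
ft_force: [-0.7, -0.2, -0.2]
grip_width: 0.028
grip_force: 29.9
```

>>> drive_tool([
  [[0, 0, 0, 0, 0, 0.122], [0, 0, 0, 0, 0, 0.122], [0, 0, 0, 0, 0, 0.122], [0, 0, 0, 0, 0, 0.122], [0, 0, 0, 0, 0, 0.122], [0, 0, 0, 0, 0, 0.122], [0, 0, 0, 0, 0, 0.122], [0, 0, 0, 0, 0, 0.122]],
])

```text
time: 32.17
position: [0.402, -0.2448, 0.1457]
tool_rot: [0.737, 0.676, 0.0, -0.001]
ft_force: [-0.3, 0.2, -0.6]
grip_width: 0.0284
grip_force: 29.9
```

>>> drive_tool([
  [[0, 0, 0, 0, 0, 0.122], [0, 0, 0, 0, 0, 0.122], [0, 0, 0, 0, 0, 0.122], [0, 0, 0, 0, 0, 0.122], [0, 0, 0, 0, 0, 0.122], [0, 0, 0, 0, 0, 0.122], [0, 0, 0, 0, 0, 0.122], [0, 0, 0, 0, 0, 0.122]],
])

```text
time: 32.83
position: [0.402, -0.2449, 0.1457]
tool_rot: [0.968, 0.252, -0.001, -0.001]
ft_force: [0.7, -0.3, -1.9]
grip_width: 0.0279
grip_force: 29.9
```

>>> drive_tool([
  [[0, 0, 0, 0, 0, 0.122], [0, 0, 0, 0, 0, 0.122], [0, 0, 0, 0, 0, 0.122], [0, 0, 0, 0, 0, 0.122], [0, 0, 0, 0, 0, 0], [0, 0, 0, 0, 0, 0], [0, 0, 0, 0, 0, 0]],
])

```text
time: 33.42
position: [0.4024, -0.2452, 0.1461]
tool_rot: [1.0, 0.015, -0.0, -0.0]
ft_force: [-0.8, 0.3, -1.0]
grip_width: 0.0283
grip_force: 30.0
```

```bash
cat > b.py <<'E'
from h import *
import sys
c=snap("wrist",sys.argv[1]); m=mask(c,"blue"); ign=cv2.dilate(mask(c,"yellow")|mask(c,"red"),np.ones((11,11)));
ign[int(sys.argv[2]):]=1
p,e=fit(c,BLUE,m*(1-ign),[.4539,-.2044,1.581],ign=ign); print(p,e)
t=to3([(-40,51),(40,-60)],p,0); print("handle,can",t[:,:2])
goto([*t[0,:2],.032],p[2])
E
python3 b.py w13 232
```

```text
[ 0.4495 -0.2027  1.5837] 0.2004601648905765
handle,can [[ 0.399  -0.2433]
 [ 0.509  -0.1619]]
t 33.47 pos [ 0.4024 -0.2453  0.1462] q [-0.7851  0.4862  1.9054  0.      0.7509  0.7558] F [ 0.0666 -1.3401 -1.0207] w 0.0283 gf 30.0
tool delta mm [ -3.3  -2.  114.2] dist 114.30631863566396
  rotvec [-0.0009 -0.001  -3.1247]
  rotvec [-0.0006  0.0006  0.0169]
```

View pics/w13.png

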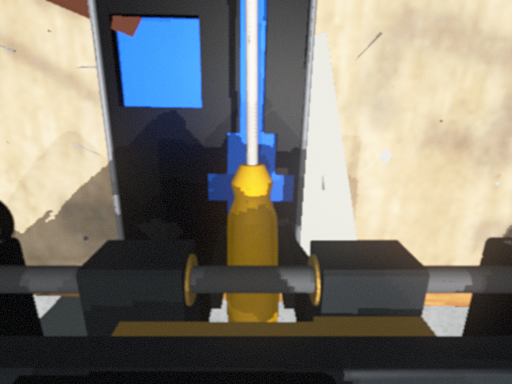

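The can's cut-out is at cols 120-202, rows 18-107, with a reddish-brown corner patch at (125,25) that also marks the bench. The white shaft crosses the slot at col 252, so I'll refit ignoring the shaft and the patch.

Run:
```python
from h import *
c=snap("wrist","w13b"); m=mask(c,"blue")
ign=np.zeros_like(m); ign[232:]=1; ign[:175,238:272]=1; ign[130:,225:285]=cv2.dilate(mask(c,"yellow"),np.ones((11,11)))[130:,225:285]; ign[10:42,105:147]=1
for p0 in ([.4539,-.2044,1.581],[.449,-.203,1.585]):
    p,e=fit(c,BLUE,m*(1-ign),p0,ign=ign); print(p,e)
t=to3([(-40,51),(40,-60)],p,0); print(t[:,:2]); goto([*t[0,:2],.032],p[2])
cc=ray(c,[(120,18),(202,18),(203,107),(122,107)],.016); print(cc[:,:2])
for z in (.004,.016): print(proj(c,to3(BLUE[3],p,z)).round(0).tolist())
sh=ray(c,[(250.5,10),(252.5,160)],.146-.012); print("shaft",sh[:,:2])
print("blue rows", [np.nonzero(m[r])[0][[0,-1]] for r in (145,190)])
```

```text
[ 0.4494 -0.2023  1.5746] 0.06950318756616922
[ 0.4495 -0.2024  1.5741] 0.06956739875996164
[[ 0.3986 -0.2425]
 [ 0.5094 -0.1622]]
t 33.52 pos [ 0.4025 -0.2454  0.1463] q [-0.7851  0.4861  1.9052 -0.      0.7509  0.7562] F [-0.2218 -0.6914 -0.6764] w 0.0280 gf 30.0
tool delta mm [ -3.8  -2.9 114.3] dist 114.42581372690596
  rotvec [-0.0006 -0.0006 -3.1154]
  rotvec [-0.0004  0.0004  0.0262]
[[ 0.5411 -0.1351]
 [ 0.5431 -0.2008]
 [ 0.4743 -0.2003]
 [ 0.4722 -0.1299]]
[[201.0, 18.0], [115.0, 16.0], [123.0, 105.0], [203.0, 108.0]]
[[199.0, 14.0], [108.0, 12.0], [118.0, 106.0], [201.0, 108.0]]
shaft [[ 0.5205 -0.2409]
 [ 0.4525 -0.2439]]
blue rows [array([226, 275]), array([207, 283])]
```

Run:
```python
from h import *
c=snap("wrist","w13c"); m=mask(c,"blue")
for z in (.004,.016): print(z,ray(c,[(250.5,145),(228,145),(275,145),(208,188),(293,188)],z)[:,:2].tolist())
a=cv2.imread("pics/w13c.png"); cv2.imwrite("pics/w13d.png",cv2.resize(a[90:240,180:320],(560,600),interpolation=cv2.INTER_CUBIC))
```

```text
0.004 [[0.44084387129322905, -0.2425837373743268], [0.4402233314197539, -0.2213882387052876], [0.4415196001632814, -0.2656643015379434], [0.39733385095800466, -0.20193916747186366], [0.3997786993786724, -0.2855675494121714]]
0.016 [[0.4426362932339731, -0.2425969414817415], [0.4420422191915145, -0.22230542418451182], [0.4432832024796109, -0.2646931268213184], [0.40098196162229593, -0.20368584974040826], [0.40332253802447093, -0.2837475074149151]]
```

View pics/w13d.png

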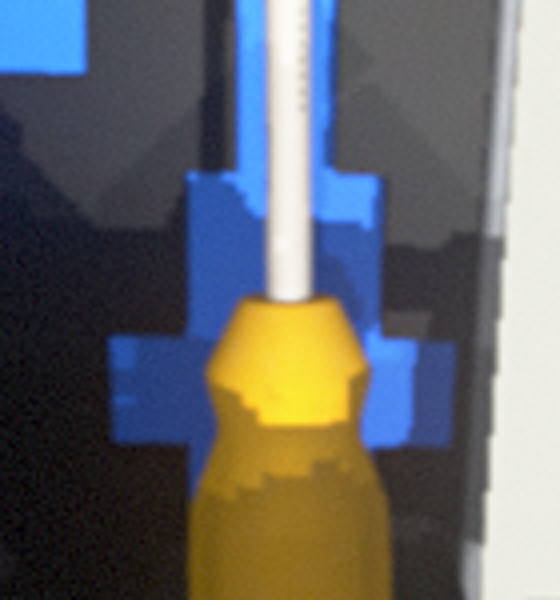

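The cut-out centre line is at u≈251.4 (handle sides at 227 and 275.7), and the notch centre is at (250.5,187.6). Lowering with a small correction.

>>> drive_tool([
  [[-3.6, -2.3, 20, 0, 0, 0.028], [0, 0, 30, 0, 0, 0], [0, 0, 25, 0, 0, 0], [0, 0, 15, 0, 0, 0], [0, 0, 8, 0, 0, 0], [0, 0, 7, 0, 0, 0], [0, 0, 4, 0, 0, 0], [0, 0, 0, 0, 0, 0]],
])

```text
time: 34.23
position: [0.3991, -0.2434, 0.0374]
tool_rot: [1.0, -0.0, -0.0, -0.0]
ft_force: [0.4, 0.2, -0.6]
grip_width: 0.0282
grip_force: 30.0
```

>>> drive_tool([
  [[0, 0, 2.5, 0, 0, 0], [0, 0, 2.5, 0, 0, 0], [0, 0, 0, 0, 0, 0], [0, 0, 0, 0, 0, 0]],
])

```text
time: 34.57
position: [0.3992, -0.2435, 0.0329]
tool_rot: [1.0, -0.0, 0.0, 0.0]
ft_force: [-0.0, 0.3, -0.4]
grip_width: 0.0282
grip_force: 30.0
```

>>> drive_tool([
  [[0, 0, 0, 0, 0, 0], [0, 0, 0, 0, 0, 0], [0, 0, 0, 0, 0, 0], [0, 0, 0, 0, 0, 0], [0, 0, 0, 0, 0, 0], [0, 0, 0, 0, 0, 0], [0, 0, 0, 0, 0, 0]],
], gripper=48)

```text
time: 35.15
position: [0.399, -0.2433, 0.0326]
tool_rot: [1.0, -0.0, 0.0, 0.0]
ft_force: [-0.2, -0.1, -0.6]
grip_width: 0.042
grip_force: 0.0
```

>>> drive_tool([
  [[0, 0, -15, 0, 0, 0], [0, 0, -25, 0, 0, 0], [0, 0, -35, 0, 0, 0], [0, 0, -35, 0, 0, 0], [0, 0, -35, 0, 0, 0], [0, 0, -35, 0, 0, 0], [20, 0, -35, 0, 0, 0], [20, 0, -20, 0, 0, 0]],
])

```text
time: 35.82
position: [0.4396, -0.2438, 0.2717]
tool_rot: [1.0, -0.001, 0.002, 0.002]
ft_force: [0.2, -2.8, -0.0]
grip_width: 0.0418
grip_force: 0.0
```

Run:
```python
from h import *
c=snap("wrist","w14"); m=mask(c,"blue")
ign=cv2.dilate(mask(c,"yellow"),np.ones((11,11))); ign[235:]=1
goto([.4495,-.2024,.3])
p,e=fit(c,BLUE,m*(1-ign),[.4495,-.2024,1.577],ign=ign); print(p,e); print(to3([(40,-60)],p,0))
a=cv2.imread("pics/w14.png"); cv2.imwrite("pics/w14b.png",cv2.resize(a[:240,60:400],(800,565)))
```

```text
t 35.87 pos [ 0.4455 -0.2462  0.2748] q [-0.7259  0.3263  1.6938  0.0024  1.1041  0.8443] F [ 4.1855 -1.9379  2.7417] w 0.0421 gf 0.0
tool delta mm [  4.3 -43.6 -25.5] dist 50.679761768768735
[ 0.4489 -0.2026  1.5821] 0.12948935219625796
[[ 0.5085 -0.1619  0.    ]]
```

View pics/w14b.png

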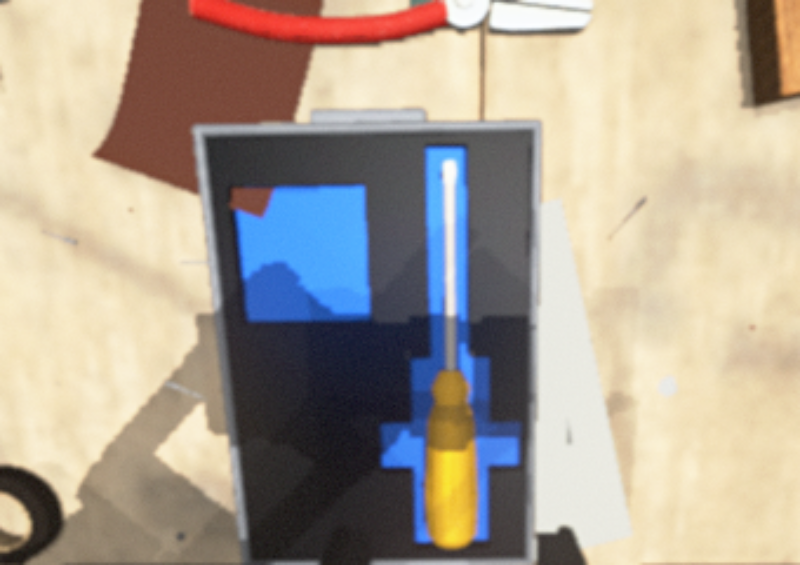

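The yellow driver is seated, with its shaft in the slot. For the can there are two candidates in the first top view: the red-capped white can (cap at 263,250) and the purple one (316,175). The red-capped one fits the description. I'll locate both before approaching.

Run:
```python
from h import *
t=snap("top"); s=snap("scene"); k=.64
print("top red cap",ray(t,[(263*k,250*k)],.217),"scene",ray(s,[(294*k,308*k)],.217))
for z in (.2,.22,.24): print("purple",z,ray(t,[(315*k,176*k)],z)[0],ray(s,[(293*k,247*k)],z)[0])
print("base red",ray(s,[(305*k,378*k)],0))
goto([.55,.25,.33],0)
f=lambda i,a,b,c_,d:cv2.resize(i[c_:d,a:b],(400,400),interpolation=cv2.INTER_CUBIC)
cv2.imwrite("pics/v15.png",cv2.cvtColor(np.hstack([f(t["img"],140,230,100,190),f(s["img"],150,250,145,245)]),cv2.COLOR_RGB2BGR))
```

```text
top red cap [[0.6568 0.27   0.217 ]] scene [[0.6515 0.2719 0.217 ]]
purple 0.2 [0.8016 0.1775 0.2   ] [0.8069 0.1681 0.2   ]
purple 0.22 [0.7946 0.1751 0.22  ] [0.7886 0.1776 0.22  ]
purple 0.24 [0.7877 0.1726 0.24  ] [0.7703 0.1871 0.24  ]
base red [[0.6371 0.2887 0.    ]]
t 35.97 pos [ 0.4404 -0.244   0.2693] q [-0.7281  0.3304  1.7055 -0.0002  1.1007  0.8416] F [ 0.2379  0.9552 -1.0517] w 0.0416 gf 0.0
tool delta mm [ 110.4 -493.6  -62. ] dist 509.6052507623603
  rotvec [ 0.0056 -0.0002 -1.5696]
  rotvec [-0.0002 -0.0056  1.572 ]
```

View pics/v15.png

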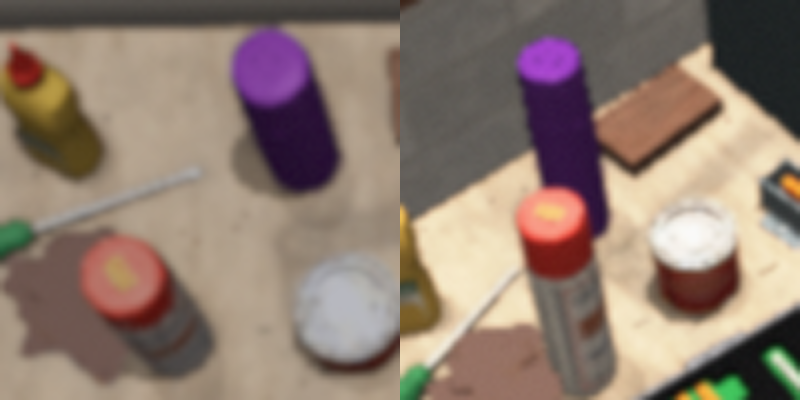

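Confirmed in the crop: the white can with the red cap is the front one, and the purple one behind it is about 165 mm away. Approaching from above with the gripper fully open.

>>> drive_tool([
  [[0, 0, -32, 0, 0, 0], [0, 0, -32, 0, 0, 0], [15.4, -36.7, 0, 0, 0, 0], [15.4, -36.7, 0, 0, 0, 0], [15.4, -36.7, 0, 0, 0, 0], [15.4, -36.7, 0, 0, 0, 0], [15.4, -36.7, 0, 0, 0, 0], [15.4, -36.7, 0, 0, 0, 0]],
], gripper=100)

```text
time: 36.63
position: [0.5296, -0.0214, 0.329]
tool_rot: [1.0, -0.0, -0.003, -0.001]
ft_force: [-0.4, -0.8, 0.4]
grip_width: 0.0839
grip_force: 0.0
```

>>> drive_tool([
  [[15.4, -36.7, 0, 0, 0, 0], [15.4, -36.7, 0, 0, 0, 0], [15.4, -36.7, 0, 0, 0, 0], [15.4, -36.7, 0, 0, 0, 0], [15.4, -36.7, 0, 0, 0, 0], [15.4, -36.7, 0, 0, 0, 0], [15.4, -36.7, 0, 0, 0, 0], [15.4, -36.7, 0, 0, 0, 0]],
])

```text
time: 37.3
position: [0.6534, 0.2713, 0.328]
tool_rot: [1.0, -0.0, -0.003, 0.001]
ft_force: [1.4, -0.5, 0.2]
grip_width: 0.0867
grip_force: 0.0
```

>>> drive_tool([
  [[0, 0, 0, 0, 0, 0], [0, 0, 0, 0, 0, 0], [0, 0, 0, 0, 0, 0], [0, 0, 0, 0, 0, 0]],
])

```text
time: 37.63
position: [0.6537, 0.2686, 0.3301]
tool_rot: [1.0, -0.001, -0.002, 0.001]
ft_force: [-0.4, -0.3, -1.1]
grip_width: 0.0869
grip_force: 0.0
```

Run:
```python
from h import *
c=snap("wrist","w16"); m=mask(c,"red"); m[240:]=0
n,l,st,ce=cv2.connectedComponentsWithStats(m); k=1+np.argmax(st[1:,4]); print(st[k],ce[k],proj(c,[.655,.27,.217]))
goto([.655,.27,.178],np.pi/2)
```

```text
[ 217  156   57   65 2123] [245.8662 185.2718] [[250.4134 191.5076]]
t 37.68 pos [0.654  0.2685 0.3308] q [ 0.2321  0.5768  1.0945 -0.0005  1.4727  1.8051] F [-0.6317  0.0117  0.464 ] w 0.0873 gf 0.0
tool delta mm [  1.3  -1.6 152.8] dist 152.81325294827417
  rotvec [ 0.0034 -0.0016  3.1395]
  rotvec [ 0.001   0.0022 -0.0021]
```

View pics/w16.png

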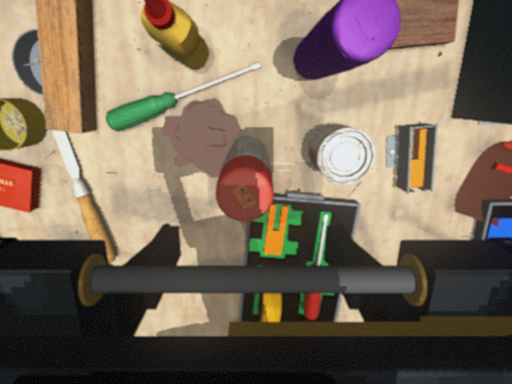

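The cap's top disc is at cols 217-273, rows 165-221, centred at (245,193).

Run:
```python
from h import *
c=snap("wrist","w17")
print(ray(c,[(245,193),(217,193),(273.5,193),(245,165),(245,221)],.217)[:,:2])
print("base bottom-can edge guess",ray(c,[(252,137)],.0))
```

```text
[[0.6538 0.2748]
 [0.6539 0.2997]
 [0.6538 0.2494]
 [0.6792 0.2745]
 [0.6269 0.275 ]]
base bottom-can edge guess [[0.6762 0.2683 0.    ]]
```

>>> drive_tool([
  [[-1, -5, 20, 0, 0, 0], [0, 0, 25, 0, 0, 0], [0, 0, 25, 0, 0, 0], [0, 0, 25, 0, 0, 0], [0, 0, 20, 0, 0, 0], [0, 0, 15, 0, 0, 0], [0, 0, 12, 0, 0, 0], [0, 0, 8, 0, 0, 0]],
])

```text
time: 38.4
position: [0.6532, 0.2742, 0.1804]
tool_rot: [1.0, -0.001, -0.001, 0.0]
ft_force: [-0.2, -0.4, -0.5]
grip_width: 0.0867
grip_force: 0.0
```

>>> drive_tool([
  [[0, 0, 0, 0, 0, 0], [0, 0, 0, 0, 0, 0], [0, 0, 0, 0, 0, 0], [0, 0, 0, 0, 0, 0], [0, 0, 0, 0, 0, 0], [0, 0, 0, 0, 0, 0], [0, 0, 0, 0, 0, 0], [0, 0, 0, 0, 0, 0]],
], gripper=30, squeeze=30)

```text
time: 39.07
position: [0.6542, 0.2757, 0.1825]
tool_rot: [1.0, -0.0, 0.001, -0.0]
ft_force: [-0.4, 0.0, 3.8]
grip_width: 0.0549
grip_force: 29.9
```

```bash
python3 -c "
from h import *
goto([.653,.2735,.178],np.pi/2)"
```

```text
t 39.07 pos [0.6542 0.2757 0.1825] q [0.2418 0.7077 1.255  0.0002 1.1772 1.8126] F [-0.3889  0.0156  3.8022] w 0.0549 gf 29.9
tool delta mm [-1.2  2.2  4.5] dist 5.155380617281235
  rotvec [-0.0026  0.0009  3.1416]
  rotvec [-0.0006 -0.0017 -0.    ]
```

>>> drive_tool([
  [[0, 0, -10, 0, 0, 0], [0, 0, -25, 0, 0, 0], [0, 0, -30, 0, 0, 0], [0, 0, -30, 0, 0, 0], [0, 0, -30, 0, 0, 0], [0, 0, -25, 0, 0, 0], [0, 0, -10, 0, 0, 0], [0, 0, 0, 0, 0, 0]],
])

```text
time: 39.73
position: [0.6547, 0.2757, 0.3449]
tool_rot: [1.0, -0.0, 0.003, -0.001]
ft_force: [0.9, -0.5, -2.6]
grip_width: 0.0545
grip_force: 29.7
```

>>> drive_tool([
  [[-9, 27, 0, 0, 0, 0], [-12, 36, 0, 0, 0, 0], [-12, 36, 0, 0, 0, 0], [-12, 36, 0, 0, 0, 0], [-12, 36, 0, 0, 0, 0], [-12, 36, 0, 0, 0, 0], [-12, 36, 0, 0, 0, 0], [-12, 36, 0, 0, 0, 0]],
])

```text
time: 40.4
position: [0.5582, -0.0048, 0.3388]
tool_rot: [1.0, 0.0, -0.003, -0.001]
ft_force: [1.0, -1.2, -3.2]
grip_width: 0.0547
grip_force: 29.7
```

>>> drive_tool([
  [[-12, 36, 0, 0, 0, 0], [-12, 36, 0, 0, 0, 0], [-12, 36, 0, 0, 0, 0], [-12, 36, 0, 0, 0, 0], [-6, 20, 0, 0, 0, 0], [0, 0, 0, 0, 0, 0], [0, 0, 0, 0, 0, 0], [0, 0, 0, 0, 0, 0]],
])

```text
time: 41.07
position: [0.5058, -0.1666, 0.3399]
tool_rot: [1.0, -0.0, -0.002, -0.001]
ft_force: [-0.6, 0.3, -3.3]
grip_width: 0.0548
grip_force: 29.7
```

Run:
```python
from h import *
c=snap("wrist","w18"); goto([.5087,-.1622,.1865],np.pi/2)
print(proj(c,to3(BLUE[3],[.4492,-.2026,1.579],.004)).round(1).tolist())
```

```text
t 41.12 pos [ 0.5061 -0.1662  0.3403] q [-0.5276  0.2995  1.5351  0.0007  1.3101  1.0424] F [ 0.0691  0.5929 -2.5172] w 0.0549 gf 29.7
tool delta mm [  2.9  -3.7 153.8] dist 153.83832086755243
  rotvec [-0.0037 -0.0033 -3.1409]
  rotvec [-0.0021  0.0024  0.0007]
[[272.7, 125.3], [226.5, 125.7], [228.1, 170.6], [272.2, 170.3]]
```

View pics/w18.png

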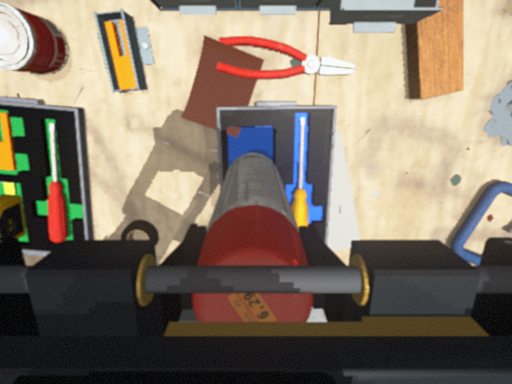

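The visible cut-out (cols 227-273, top row 125) agrees with the predicted outline. Lowering.

>>> drive_tool([
  [[2.9, -3.7, 20, 0, 0, 0], [0, 0, 30, 0, 0, 0], [0, 0, 30, 0, 0, 0], [0, 0, 25, 0, 0, 0], [0, 0, 20, 0, 0, 0], [0, 0, 8, 0, 0, 0], [0, 0, 0, 0, 0, 0], [0, 0, 0, 0, 0, 0]],
])

```text
time: 41.78
position: [0.5101, -0.1632, 0.2088]
tool_rot: [1.0, 0.001, 0.0, -0.0]
ft_force: [0.3, -0.2, -2.4]
grip_width: 0.0545
grip_force: 29.7
```

>>> drive_tool([
  [[0, 0, 5, 0, 0, 0], [0, 0, 5, 0, 0, 0], [0, 0, 4, 0, 0, 0], [0, 0, 3, 0, 0, 0], [0, 0, 2, 0, 0, 0], [0, 0, 0, 0, 0, 0], [0, 0, 0, 0, 0, 0]],
])

```text
time: 42.37
position: [0.5095, -0.1639, 0.1895]
tool_rot: [1.0, -0.0, -0.0, -0.0]
ft_force: [1.2, -0.8, -3.4]
grip_width: 0.0547
grip_force: 29.7
```

>>> drive_tool([
  [[0, 0, 1.5, 0, 0, 0], [0, 0, 1, 0, 0, 0], [0, 0, 0.5, 0, 0, 0], [0, 0, 0, 0, 0, 0], [0, 0, 0, 0, 0, 0]],
])

```text
time: 42.78
position: [0.5095, -0.1639, 0.1866]
tool_rot: [1.0, -0.0, 0.0, 0.0]
ft_force: [0.5, 0.8, -3.6]
grip_width: 0.0547
grip_force: 29.7
```

>>> drive_tool([
  [[0, 0, 0, 0, 0, 0], [0, 0, 0, 0, 0, 0], [0, 0, 0, 0, 0, 0], [0, 0, 0, 0, 0, 0], [0, 0, 0, 0, 0, 0], [0, 0, 0, 0, 0, 0], [0, 0, 0, 0, 0, 0], [0, 0, 0, 0, 0, 0]],
], gripper=100)

```text
time: 43.45
position: [0.5095, -0.1639, 0.1866]
tool_rot: [1.0, -0.0, 0.0, 0.0]
ft_force: [1.1, 0.0, -0.1]
grip_width: 0.0865
grip_force: 0.0
```

>>> drive_tool([
  [[0, 0, -10, 0, 0, 0], [0, 0, -25, 0, 0, 0], [0, 0, -30, 0, 0, 0], [0, 0, -35, 0, 0, 0], [0, 0, -35, 0, 0, 0], [0, 0, -30, 0, 0, 0], [0, 0, 0, 0, 0, 0], [0, 0, 0, 0, 0, 0]],
])

```text
time: 44.12
position: [0.5103, -0.1643, 0.3545]
tool_rot: [1.0, -0.0, 0.003, 0.002]
ft_force: [-0.7, -0.5, 0.3]
grip_width: 0.0872
grip_force: 0.0
```

>>> drive_tool([
  [[0, 37, 0, 0, 0, 0], [0, 37, 0, 0, 0, 0], [0, 37, 0, 0, 0, 0], [0, 37, 0, 0, 0, 0], [0, 37, 0, 0, 0, 0], [0, 37, 0, 0, 0, 0], [0, 37, 0, 0, 0, 0], [0, 0, 0, 0, 0, 0]],
])

```text
time: 44.78
position: [0.5079, -0.4297, 0.3487]
tool_rot: [1.0, -0.003, -0.001, 0.001]
ft_force: [0.8, -0.5, -0.3]
grip_width: 0.087
grip_force: 0.0
```

Run:
```python
from h import *
goto([.5,-.45,.3])
s=snap("scene"); t=snap("top"); 
B=[.4492,-.2026,1.579]; G=[.456,.195,1.481]
print("top: can cutout",proj(t,to3(BLUE[3],B,.016)).round(0).tolist(),"cap exp",proj(t,[.5087,-.162,.217]))
f=lambda i,a,b,c_,d:cv2.resize(i[c_:d,a:b],(400,400),interpolation=cv2.INTER_CUBIC)
A=np.hstack([f(s["img"],190,340,140,290),f(t["img"],170,370,125,290)])
cv2.imwrite("pics/v19.png",cv2.cvtColor(A,cv2.COLOR_RGB2BGR))
```

```text
t 44.78 pos [ 0.5079 -0.4297  0.3487] q [-0.8686  0.4969  1.1906 -0.0031  1.454   0.7088] F [ 0.8449 -0.5426 -0.336 ] w 0.0870 gf 0.0
tool delta mm [-7.6 20.2 48.7] dist 53.31716720369952
top: can cutout [[325.0, 205.0], [303.0, 206.0], [304.0, 228.0], [327.0, 228.0]] cap exp [[322.4002 208.3617]]
```

View pics/v19.png

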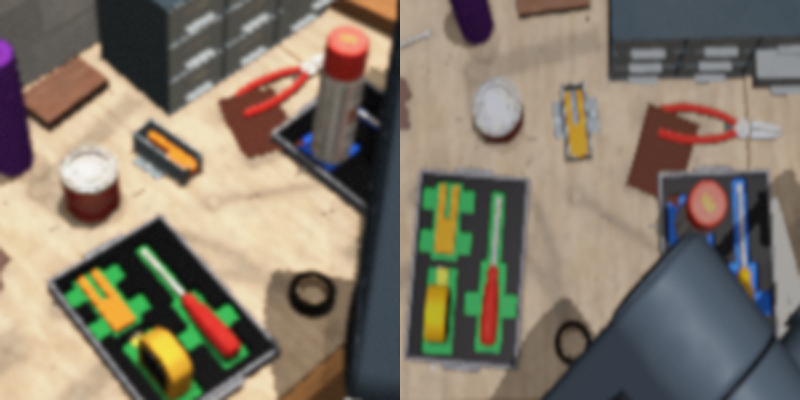

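The scene and top views show everything seated: the can standing in the blue tray, packer, tape and red driver in the green one, and two packers flat in the dispenser. The robot is clear, so I'm handing in.

```bash
python3 -c "
from rig import ticket
print(ticket.hand_in())"
```

```text
the job is handed in; nothing more can be done
None
```

I made up both trays and handed the job in. In the last pictures all five things sit in their cut-outs, the can is upright and two packers lie flat in the dispenser; the hand-in returned no verdict.

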